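# Start a wash of chromatograph pump parts

### The job

Put every dirty metal part lying on the black mat into the basket of the ultrasonic cleaner and set its lid properly back on. Give the detergent pump at the cleaner's left end at least two full strokes, letting it spring all the way up after each. Only when the parts are in, the lid is on and the detergent is dosed, lift the guard on the control deck, flip the toggle on and let the guard drop shut; leave the other things on the bench where they are.

Things in the scene. Friction and masses are not known exactly. Their poses are not given: they have to be found in the camera images.
- cleaner: White ultrasonic cleaner fixed to the bench, plumbed in (fills itself once started). Origin at bench level under the tank's centre; x away from the robot, y left, z up. Body x -95..95, y -180..160 mm, deck at z 110 mm; right end (y -145) is the control deck; filler funnel at y 132, fixed detergent bottle at the left end with its axis at y 204 mm.
- basket (a point): Centre of the basket floor in the tank, 58 mm above the bench; axes as the cleaner's. Tank opening 134 (x) by 190 mm (y). Its collar, 148 x 204 mm outside, stands 12 mm above the deck, its top 64 mm above this floor. The lid is home when lid_rim is 64 mm straight above this point with its long side along y (either way round).
- lid_handle (a point): Centre of the handle of the loose stainless lid (about 280 g): a black bar 14 mm wide (lid's x), 100 mm long (lid's y), 12 mm high, its underside 25 mm clear of the lid's top. The lid is 164 x 218 mm and at the start lies on the tank. Axes as the lid's, z up.
- lid_rim (a point): Centre of the underside of the lid's plate, 34 mm below the handle's centre. A skirt 8 mm deep hangs below it round the edge, 158 x 212 mm inside, and fits over the tank's collar with 5 mm (x) and 4 mm (y) to spare each way.
- tray: Fixed flat stainless drip tray on the bench, 165 mm in x, 250 mm in y, 5 mm high: free for laying the lid on meanwhile. Origin at bench level under its centre.
- head_a_c (a point): Pump head: stainless block 40 x 30 x 28 mm (x, y, z) with a round nose 22 mm across standing out 12 mm at its +x end; about 200 g. The point is half-way up, 5 mm towards +x from the block's centre. Lies flat on the mat at the start. The parts vary in number and place; an absent one has no pose.
- head_b_c (a point): A second pump head, just like head_a.
- valve_a_c (a point): Check valve: upright stainless round piece 28 mm high, lower 17 mm are 24 mm across, upper 11 mm are 18 mm across; 70 g. The point is on its axis, half-way up.
- valve_b_c (a point): A second check valve, just like valve_a.
- cell_c (a point): Detector cell: aluminium block 52 x 22 x 24 mm (x, y, z) with a round fitting 13 mm across standing out 8 mm at each x end and a small window on top; 100 g. The point is its centre.
- mat: Fixed black rubber mat 270 x 190 x 3 mm (x, y, z) on the bench, where the dirty parts lie. Origin at bench level under its centre.
- pump_top (a point): Centre of the top of the detergent pump's round white head, 34 mm across, 189 mm above the bench when up. Its spout, 9 mm thick, points to the right (the cleaner's -y) and ends over the funnel, 72 mm away. The head is pressed straight down.
- pump (a joint): Travel of the detergent pump's head, m: 0 up, 0.012 fully down. The spring takes 2.5 N to start it and 8 N to hold it fully down, and lifts it again when let go.
- guard_lip (a point): Middle of the flared front lip of the grey guard over the toggle; guard 46 mm wide (y). Shut, the lip is the foremost part, 30 mm in front (-x) of the hinge and 46 mm above it, about 163 mm above the bench; below the lip its front is open. The hinge line runs along the cleaner's y at x 18, y -145, z 117 mm of the cleaner.
- guard (a joint): Guard angle, rad: 0 shut, grows as the lip goes up and back, stop at 1.75. A light spring shuts it whenever let go (0.5 to 1 N at the lip). A fingertip 8 to 16 mm above the deck, pushed against the lip and on away from the robot, swings the guard up, then meets the toggle and pushes it over; drawn back, the guard drops shut.
- toggle_tip (a point): Tip of the small steel toggle lever under the guard, 27 mm from its pivot; pivot 113 mm above the bench, 18 mm in front (-x) of the guard's hinge, in the guard's middle plane.
- toggle (a joint): Toggle angle, rad: 0 off (leaning to the robot), 0.8 fully on (leaning away). Stays where it is left; about 1 N at the tip moves it.
- seal_jar: Small closed jar of seals, 42 mm across, 26 mm high, on the bench between the mat and the tray; not to be washed. Origin at its underside's centre.
- solvent: Clear solvent bottle with a blue cap, 56 mm across, 105 mm high, on the bench. Origin at its underside's centre.
- amber: Brown bottle with a blue cap, 70 mm across, 145 mm high, behind the cleaner. Origin at its underside's centre.
- wrench: Open-ended spanner, 130 mm long, lying on the bare bench near the mat; a tool, not to be washed. Origin at its underside's centre.
- beaker: Empty glass beaker, 68 mm across, 90 mm high. Origin at its underside's centre.
- vial_rack: Blue rack of vials, 75 x 130 x 51 mm. Origin at its underside's centre.
- tip_box: Pipette tip box, 88 x 128 x 75 mm. Origin at its underside's centre.
Mind the look-alikes: they are no part of the job. Leave any green or yellow look-alike of the part that bears head_b_c alone.

How it is judged:
By the outcome, as a careful person would: the job done as asked, in the order asked, and still so for the second after the job is handed in, with the robot touching nothing.
Of head_a, head_b, valve_a, valve_b, cell only 3 to 5 are there at a start; the rules pass over those that are not, and their reading is None.
At some moment in a run one of head_a, head_b, valve_a, valve_b, cell may be knocked a few centimetres aside while the robot is not near it.
It also fails if it takes over 210 s, if anything falls off the work surface, if the arm or the gripper's body presses on something with over 40 N, if the wrist force passes 120 N, or if a joint passes its speed limit or range.

### The arm

A 7-joint arm with a two-finger parallel gripper is mounted at the origin on the work surface. World frame = base frame: x ahead of the robot, y to its left, z up, the work surface at z = 0. Lengths are in m, angles in rad, forces in N, time in s.
With the tool pointing down it reaches from about 0.4 to 0.925 m from the base axis. Payload 5.6 kg.
Tool frame: the origin (TCP) lies between the finger pads; the fingertips stand 22 mm ahead of it and the grasp point (between the pads) lies 3 mm ahead of it; z points along the fingers, x is the direction in which the jaws open and shut, and the axes are right-handed (so a half turn about z gives the same grasp; the last joint's range is limited). The gripper opens to 85 mm and grips with 20 to 120 N. Pads are 22 mm wide; open, the fingers measure 114 mm over their backs; the gripper's body (76 mm by 85 mm) begins 54 mm behind the grasp point. The pads swing forward as they close: fully open they stand 13 mm farther back than shut.
Start: joints at [-1.347, 0.468, -0.012, 1.603, 0.006, 1.071, -0.056], TCP at [0.171, 0.627, 0.253] pointing down, gripper open.
Joint ranges: [-2.53, 2.53], [-0.31, 2.02], [-1.57, 1.55], [0.28, 2.44], [-1.29, 4.43], [0.15, 1.84], [-2.92, 2.92]. Speed limits (rad/s): [2.57, 2.57, 3.14, 3.14, 3.14, 3.14, 3.14].

### API

Orientations are given as a unit quaternion [x, y, z, w].
In Python, from cell import env, eyes gives the robot as it stands.
- The arm moves only by the tool servo_tool, never from a script. Its arguments are lists of equal length, an entry for each row: "xyz": the shift along the tool's x, y, z in m, a list of three; "spin": the turn about the tool's z in degrees. A call has 1 to 8 rows; each row is the pose to reach, as a shift and turn from the pose commanded when the call began, along the tool's axes at that moment; what a row does not reach only later rows make up. A row lasts 1/8 s, in which the tool goes at most 62.5 mm and 10.7 degrees, less where a joint would pass 70% of its speed; a pose out of reach is approached as far as the arm can. A call with a gripper value outside its range is refused whole. "hand" is the opening, from 0 (shut) to 1 (fully open), set as the call begins (left out, the last holds). The fingers move at their own pace and stop on an object; "grip_force" is the grip in N (left out, the last holds). Time passes only in rows, so rows that repeat a pose let the fingers close. It gives the time, the measured TCP pose, the force and the opening at its end, in the units of the state.
- env.get_obs(): the state, without advancing time (a new reading comes with each control period).
- eyes.camera(name): name is "side" or "top"; returns a dict with "pixels" (480x640x3 uint8, red, green, blue), "depth" (480x640 float32, m along the optical axis (not along the pixel's ray), 0 where there is no reading), "fx", "fy", "cx", "cy" (pixels), "k1" (the pictures are not rectified: a ray, as slopes to the right and down, at radius r is drawn at 1 + k1 r^2 times it, then the intrinsics apply), "pose" (4x4, takes a point from camera to world coordinates). Camera axes: x right, y down, z forward; pixel columns grow to the right and rows downward; lengths in m; the calibration is good to about 2 mm. A picture is of the moment at which its call begins.
- env.finish_job(): hands the job in, once; it reports no verdict.
The state is a dict: "time": time; "joint_pos": joint angles; "joint_velocities": joint speeds; "joint_torque": joint torques, N m; "ee_pos": TCP position; "orientation": TCP orientation; "wrist_force": force on the tool from outside, world axes, zero at the start; "ft_torque": the same for the moment, N m; "opening": finger opening in m.
Only numpy, scipy, OpenCV 4.12 (cv2) and the standard library are available. Lean on these libraries where they do the work, as an engineer would, in place of code of your own. Each camera call takes 0.05 s, during which the arm holds its last target. There are 200 camera calls.

## Working session

There is one attempt and no reset: what is moved stays moved. The work goes in short steps, Python scripts to look and compute and a tool call to move; the robot and the scene stay as the last step left them, time stands still between calls to the robot, and variables do not carry over. Pictures are saved under pics/ and viewed, about 12 in all and at most 16, crops included, and the job is handed in when it is done.

Besides the shell and the picture viewer there is one more tool, called after "Call:" as name([rows], argument=value, ...), one row to a line, values as JSON. servo_tool: Moves the arm, as the interface text tells. Its arguments: {"type":"object","properties":{"xyz":{"type":"array"},"spin":{"type":"array"},"hand":{"type":"number"},"grip_force":{"type":"number"}},"required":["xyz","spin"]}

```bash
ls; mkdir -p pics; cat > h.py <<'E'
import numpy as np, cv2
from cell import env, eyes
def snap(n,f=None):
    c=eyes.camera(n)
    if f: cv2.imwrite('pics/'+f,c['pixels'][:,:,::-1])
    np.savez('last_'+n+'.npz',**c)
    return c
def load(n): return dict(np.load('last_'+n+'.npz'))
def rays(c,uv):
    uv=np.atleast_2d(np.array(uv,float))
    d=np.stack([(uv[:,0]-c['cx'])/c['fx'],(uv[:,1]-c['cy'])/c['fy']],1)
    u=d.copy()
    for _ in range(20): u=d/(1+c['k1']*(u**2).sum(1,keepdims=True))
    return np.c_[u,np.ones(len(u))]
def plane(c,uv,z):
    P=c['pose'];r=rays(c,uv)@P[:3,:3].T;o=P[:3,3]
    return o+r*((z-o[2])/r[:,2])[:,None]
def cloud(c):
    h,w=c['depth'].shape;v,u=np.mgrid[:h,:w]
    p=rays(c,np.c_[u.ravel(),v.ravel()])*c['depth'].reshape(-1,1)
    return (p@c['pose'][:3,:3].T+c['pose'][:3,3]).reshape(h,w,3)
E
python3 - <<'E'
from h import *
for n in('top','side'):
    c=snap(n,n+'0.png');print(n,c['fx'],c['cx'],c['cy'],c['k1'],c['pose'].round(3).tolist(),(c['depth']>0).mean())
o=env.get_obs();print(o)
E
```

```text
pics
top 614.0307208693681 327.8931668021187 238.87967194598744 -0.014903326200325409 [[-0.0, -0.98, 0.197, 0.28], [-1.0, -0.004, -0.02, -0.009], [0.021, -0.197, -0.98, 1.525], [0.0, 0.0, 0.0, 1.0]] 0.9959147135416667
side 511.451349465776 322.42241540117425 239.1152307876699 -0.01276208615214434 [[-0.915, -0.273, 0.298, 0.121], [-0.404, 0.6, -0.691, 0.952], [0.009, -0.752, -0.659, 1.047], [0.0, 0.0, 0.0, 1.0]] 0.995986328125
{'time': 0.1, 'joint_pos': array([-1.34699812,  0.46830325, -0.01159106,  1.60354009,  0.00596969,
        1.07140037, -0.05625066]), 'joint_velocities': array([ 0.00091387, -0.00211816, -0.00049692, -0.00215941, -0.00053299,
       -0.00150101,  0.00133742]), 'joint_torque': array([ 1.20819950e-03, -5.33526993e+01,  2.14568549e-02, -2.51973116e+01,
        1.15190365e-02,  4.29830325e-03, -1.81153575e-05]), 'ee_pos': array([0.17130513, 0.62653145, 0.25242082]), 'orientation': array([ 7.94884311e-01,  6.06760478e-01, -6.12512608e-04,  5.27349579e-04]), 'wrist_force': array([-0.15409289,  0.37773682, -0.32529372]), 'ft_torque': array([-0.01117397,  0.01933137, -0.02139121]), 'opening': 0.08532424388749377}
```

View pics/top0.png

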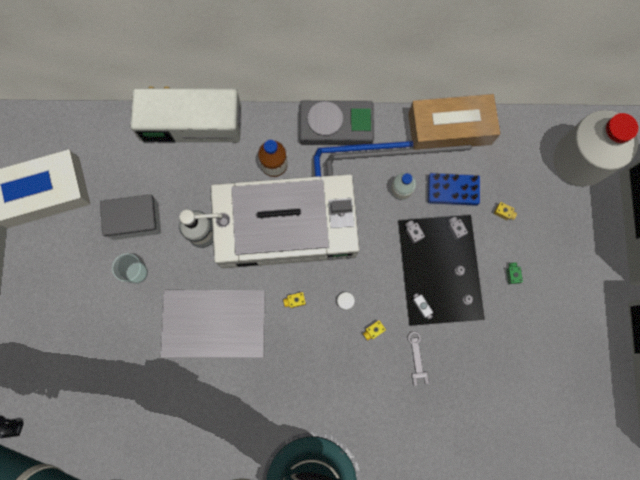

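View pics/side0.png

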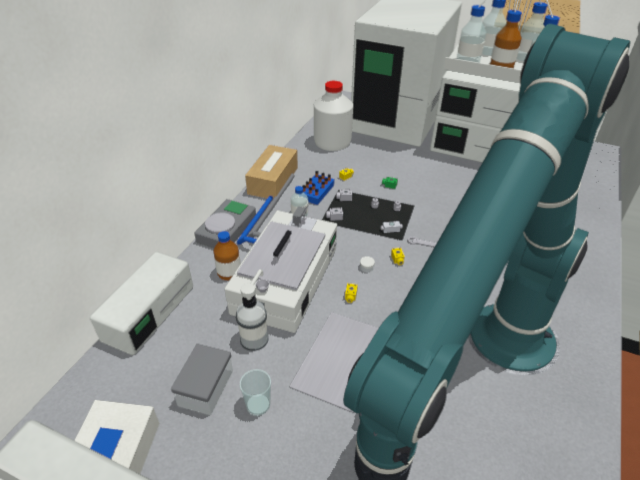

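The top view shows the candidates. Grey heads are at (415,231) and (459,227), valves at (460,270) and (468,300), and the cell at (423,305), all on the mat. Look-alikes and other items to leave are yellow at (506,211), (294,299) and (374,329), green at (515,272), the jar at (346,300) and the wrench at (418,358). I choose the five grey ones on the mat. The lid is at (279,213), the tray at (213,323), the pump at (188,217) and the guard at (342,208).

```bash
python3 - <<'E'
from h import *
c=load('top');im=c['pixels']
a=cv2.resize(im[205:335,390:530],None,fx=4,fy=4,interpolation=cv2.INTER_CUBIC)
cv2.imwrite('pics/mat0.png',a[:,:,::-1])
b=cv2.resize(im[165:275,170:365],None,fx=4,fy=4,interpolation=cv2.INTER_CUBIC)
cv2.imwrite('pics/cln0.png',b[:,:,::-1])
p=cloud(c);hsv=cv2.cvtColor(im,cv2.COLOR_RGB2HSV)
# mat & parts
dark=(hsv[...,2]<45).astype(np.uint8);dark[:200]=0;dark[330:]=0;dark[:,:390]=0;dark[:,490:]=0
cn=max(cv2.findContours(dark,cv2.RETR_EXTERNAL,cv2.CHAIN_APPROX_NONE)[0],key=cv2.contourArea)
q=plane(c,cn[:,0],0.003)[:,:2].astype(np.float32);print('mat',cv2.minAreaRect(q))
m=np.zeros(dark.shape,np.uint8);cv2.drawContours(m,[cv2.convexHull(cn)],-1,1,-1);m=cv2.erode(m,np.ones((3,3)))
parts=((hsv[...,2]>70)&(m>0)).astype(np.uint8)
for k in cv2.findContours(parts,cv2.RETR_EXTERNAL,cv2.CHAIN_APPROX_NONE)[0]:
    if cv2.contourArea(k)<15: continue
    mm=np.zeros_like(m);cv2.drawContours(mm,[k],-1,1,-1);pp=p[mm>0]
    print(k[:,0].mean(0).round(),cv2.contourArea(k),'med',np.median(pp,0).round(4),'zmax',np.percentile(pp[:,2],90).round(4), cv2.minAreaRect(plane(c,k[:,0],0.03)[:,:2].astype(np.float32)))
for n,r in dict(tray=(213,323),lid=(240,200),lid2=(310,235),deck=(345,240),funnel=(222,222),handle=(279,213),guard=(342,206),pump=(188,217)).items():
    print(n,p[r[1]-1:r[1]+2,r[0]-1:r[0]+2].reshape(-1,3).mean(0).round(4))
E
```

```text
mat ((0.5077590942382812, -0.28998029232025146), (0.2638057768344879, 0.11892891675233841), 4.917120456695557)
[423. 305.] 245.5 med [ 0.4163 -0.2726  0.0249] zmax 0.0294 ((0.415982723236084, -0.27138370275497437), (0.06938053667545319, 0.026820363476872444), 32.55453872680664)
[414. 231.] 230.0 med [ 0.6013 -0.2564  0.0285] zmax 0.0338 ((0.6035544872283936, -0.25617465376853943), (0.054149430245161057, 0.0335816964507103), 27.984832763671875)
tray [0.3745 0.2415 0.0038]
lid [0.6543 0.1688 0.1241]
lid2 [0.5711 0.0038 0.1231]
deck [ 0.5622 -0.0784  0.1096]
funnel [0.6038 0.2111 0.1122]
handle [0.614  0.0744 0.1619]
guard [ 0.6338 -0.0699  0.1517]
pump [0.5973 0.275  0.189 ]
```

View pics/mat0.png

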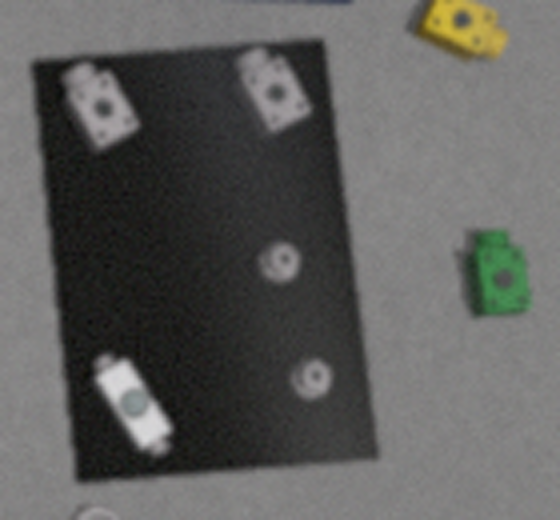

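View pics/cln0.png

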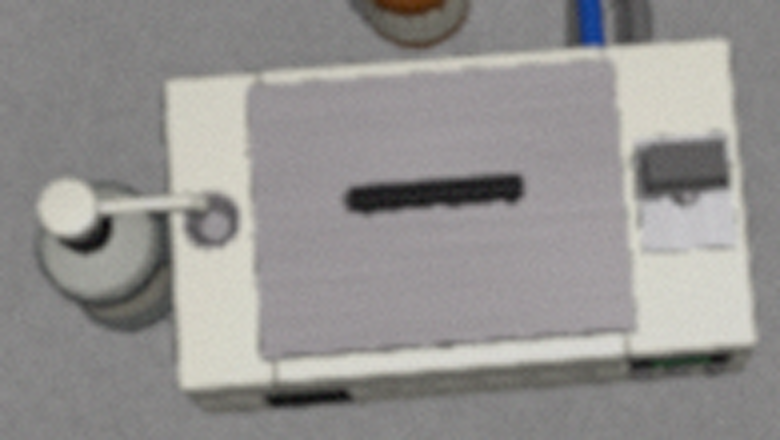

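The crops confirm all five parts: heads, noses up-left, near crop (100,105) and (273,90), valves at (280,262) and (312,380), and the cell at (135,400). The lid handle, guard and pump are clearly visible.

```bash
cat >> h.py <<'E'
def parts(c,zmin=0.014,box=(0.36,0.66,-0.42,-0.2)):
    p=cloud(c);hsv=cv2.cvtColor(c['pixels'],cv2.COLOR_RGB2HSV)
    m=((p[...,2]>zmin)&(p[...,2]<.045)&(hsv[...,1]<90)&(hsv[...,2]>60)&(p[...,0]>box[0])&(p[...,0]<box[1])&(p[...,1]>box[2])&(p[...,1]<box[3])).astype(np.uint8)
    out=[]
    for k in cv2.findContours(m,cv2.RETR_EXTERNAL,cv2.CHAIN_APPROX_NONE)[0]:
        if cv2.contourArea(k)<12: continue
        mm=np.zeros_like(m);cv2.drawContours(mm,[k],-1,1,-1);pp=p[mm>0]
        zt=np.percentile(pp[:,2],75)
        q=plane(c,k[:,0],zt)[:,:2]
        mo=cv2.moments(mm,True);uv=[mo['m10']/mo['m00'],mo['m01']/mo['m00']]
        Q=plane(c,np.argwhere(mm>0)[:,::-1],zt)[:,:2];w,V=np.linalg.eigh(np.cov(Q.T))
        print(np.round(uv,1),'n',int(mm.sum()),'zt %.4f'%zt,'cen',plane(c,uv,zt)[0,:2].round(4),'cloudmed',np.median(pp,0).round(4),'pcaang %.1f'%np.degrees(np.arctan2(V[1,1],V[0,1])),'sd',np.sqrt(w).round(4),'rect',[np.round(t,4) for t in cv2.minAreaRect(q.astype(np.float32))])
E
python3 - <<'E'
from h import *
c=load('top');parts(c)
print('side');parts(load('side'))
im=c['pixels'];p=cloud(c)
S=lambda l:np.array(l)/4+[170,165]-.375
print('corners',plane(c,S([(166,80),(728,40),(755,342),(182,390)]),.11).round(4).tolist())
z=p[...,2];roi=(p[...,0]>.45)&(p[...,0]<.75)&(p[...,1]>-.15)&(p[...,1]<.27)
hs=cv2.cvtColor(im,cv2.COLOR_RGB2HSV)
def fit(n,m,zz):
    m=(m&roi).astype(np.uint8);k=max(cv2.findContours(m,cv2.RETR_EXTERNAL,cv2.CHAIN_APPROX_NONE)[0],key=cv2.contourArea)
    print(n,[np.round(t,4) for t in cv2.minAreaRect(plane(c,k[:,0],zz)[:,:2].astype(np.float32))],len(k))
fit('deck',(z>.1)&(z<.14),.11)
fit('handle',(hs[...,2]<60)&(z>.135),.166)
fit('guard',(z>.125)&(p[...,1]<-.02),.16)
v,u=np.nonzero((z>.14)&(p[...,1]<-.03)&roi);print('guardpts',p[v,u].min(0),p[v,u].max(0))
v,u=np.nonzero((z>.18)&(abs(p[...,1]-.275)<.03)&(abs(p[...,0]-.6)<.03));print('pump',p[v,u].mean(0),p[v,u].min(0),p[v,u].max(0))
m=((hs[...,1]<40)&(z<.02)&(z>-.02)&(hs[...,2]>0)&(p[...,0]>.28)&(p[...,0]<.46)&(p[...,1]>.09)&(p[...,1]<.38))
print('tray corners',plane(c,[(163,290.5),(264.5,291),(264,357),(162,356.5)],.005).round(4).tolist())
E
```

```text
[467.  298.9] n 72 zt 0.0317 cen [ 0.4317 -0.3801] cloudmed [ 0.4319 -0.381   0.0255] pcaang 128.7 sd [0.0057 0.0062] rect [array([ 0.4316, -0.3802]), array([0.0197, 0.02  ]), np.float64(87.5189)]
[422.3 305.4] n 239 zt 0.0278 cen [ 0.4162 -0.2706] cloudmed [ 0.4168 -0.2706  0.0256] pcaang -148.0 sd [0.0066 0.0177] rect [array([ 0.4161, -0.2703]), array([0.0669, 0.0245]), np.float64(31.5829)]
[459.2 269.8] n 70 zt 0.0322 cen [ 0.5036 -0.3639] cloudmed [ 0.5034 -0.3649  0.0276] pcaang 147.2 sd [0.0057 0.0062] rect [array([ 0.5043, -0.3635]), array([0.0199, 0.0227]), np.float64(87.6471)]
[413.9 230.7] n 242 zt 0.0315 cen [ 0.6019 -0.2545] cloudmed [ 0.6014 -0.2545  0.0289] pcaang -150.9 sd [0.009  0.0143] rect [array([ 0.6034, -0.2539]), array([0.0519, 0.0326]), np.float64(27.9981)]
[456.8 226.8] n 255 zt 0.0316 cen [ 0.6124 -0.3626] cloudmed [ 0.6129 -0.3627  0.029 ] pcaang -152.2 sd [0.0094 0.0143] rect [array([ 0.6138, -0.3617]), array([0.0517, 0.035 ]), np.float64(26.8939)]
side
[391.4 225.8] n 139 zt 0.0272 cen [ 0.4118 -0.2628] cloudmed [ 0.4132 -0.2668  0.0245] pcaang -147.0 sd 
[... 838 characters left out ...]
rray([0.052 , 0.0509]), np.float64(24.567)]
corners [[0.6956, 0.2404, 0.11], [0.7224, -0.0953, 0.11], [0.538, -0.1097, 0.11], [0.5085, 0.2241, 0.11]]
deck [array([0.6162, 0.0675]), array([0.1913, 0.3412]), np.float64(4.7497)] 454
handle [array([0.6131, 0.0763]), array([0.0124, 0.0959]), np.float64(5.0325)] 88
guard [array([ 0.6287, -0.0643]), array([0.0372, 0.0529]), np.float64(4.5146)] 72
guardpts [ 0.6146872  -0.09103775  0.14026755] [ 0.65199532 -0.04233956  0.16684477]
pump [0.59937111 0.27425704 0.18731463] [0.58302869 0.24523898 0.18037856] [0.6168276  0.29429736 0.19625786]
tray corners [[0.454, 0.3675, 0.005], [0.4534, 0.1168, 0.005], [0.2926, 0.1149, 0.005], [0.2936, 0.3617, 0.005]]
```

```bash
cat >> h.py <<'E'
CO=np.array([.6154,.0775]);CA=4.8
def cl(x,y):
    a=np.radians(CA);return CO+[x*np.cos(a)-y*np.sin(a),x*np.sin(a)+y*np.cos(a)]
def pose():
    o=env.get_obs();a,b,_,_=o['orientation'];return o['ee_pos'],np.degrees(np.arctan2(2*a*b,a*a-b*b))
def plan(calls,start=None):
    """calls: lists of (x,y,z,jaw angle deg in world); prints shift/spin from each call's start"""
    p,A=start or pose()
    o=env.get_obs();print('t',round(o['time'],2),'at',np.round(p,4),'ang %.1f'%A,'q',o['orientation'].round(4),'open %.4f'%o['opening'],'F',o['wrist_force'].round(1))
    p=np.array(p)
    for c in calls:
        for w in c:
            a=np.radians(A);d=np.array(w[:3])-p
            s=np.array([d[0]*np.cos(a)+d[1]*np.sin(a),d[0]*np.sin(a)-d[1]*np.cos(a),-d[2]])
            print('  ',s.round(3).tolist(),'spin %.1f'%((A-w[3]+90)%180-90),'dist %.3f'%np.linalg.norm(d))
        print(' --')
        B=A-((A-w[3]+90)%180-90)
        p=np.array(w[:3]);A=B
E
python3 - <<'E'
from h import *
plan([[(.39,.35,.26,35)],[(.613,.0765,.215,4.8)],[(.613,.0765,.159,4.8)],[(.613,.0765,.26,4.8)]])
E
```

```text
t 0.1 at [0.1713 0.6265 0.2524] ang 74.7 q [ 7.949e-01  6.068e-01 -6.000e-04  5.000e-04] open 0.0853 F [-0.2  0.4 -0.3]
   [-0.209, 0.284, -0.008] spin 39.7 dist 0.353
 --
   [0.026, 0.352, 0.045] spin 30.2 dist 0.356
 --
   [0.0, 0.0, 0.056] spin 0.0 dist 0.056
 --
   [0.0, 0.0, -0.101] spin 0.0 dist 0.101
 --
```

Call:
servo_tool([
  [-0.209, 0.284, -0.008],
  [-0.209, 0.284, -0.008],
  [-0.209, 0.284, -0.008],
  [-0.209, 0.284, -0.008],
  [-0.209, 0.284, -0.008],
  [-0.209, 0.284, -0.008],
], spin=[39.7, 39.7, 39.7, 39.7, 39.7, 39.7], hand=0.5, grip_force=60)

```text
time: 0.85
ee_pos: [0.392, 0.3475, 0.2613]
orientation: [0.954, 0.299, 0.0, 0.0]
wrist_force: [-0.0, 0.5, -0.6]
opening: 0.0426
```

Call:
servo_tool([
  [0.026, 0.352, 0.045],
  [0.026, 0.352, 0.045],
  [0.026, 0.352, 0.045],
  [0.026, 0.352, 0.045],
  [0.026, 0.352, 0.045],
  [0.026, 0.352, 0.045],
  [0.026, 0.352, 0.045],
  [0.026, 0.352, 0.045],
], spin=[30.2, 30.2, 30.2, 30.2, 30.2, 30.2, 30.2, 30.2])

```text
time: 1.85
ee_pos: [0.6129, 0.0778, 0.2157]
orientation: [0.999, 0.042, -0.001, -0.0]
wrist_force: [0.4, 0.0, 0.4]
opening: 0.0423
```

```bash
python3 - <<'E'
from h import *
snap('side','side1.png')
c=load('side');cv2.imwrite('pics/s1c.png',cv2.resize(c['pixels'][170:350,190:370],None,fx=3,fy=3,interpolation=cv2.INTER_CUBIC)[:,:,::-1])
plan([[(.613,.0765,.159,4.8)]])
E
```

```text
t 1.9 at [0.6127 0.0786 0.216 ] ang 4.9 q [ 9.991e-01  4.280e-02 -5.000e-04 -4.000e-04] open 0.0427 F [-0.9  0.6  0.1]
   [0.0, 0.002, 0.057] spin 0.1 dist 0.057
 --
```

View pics/s1c.png

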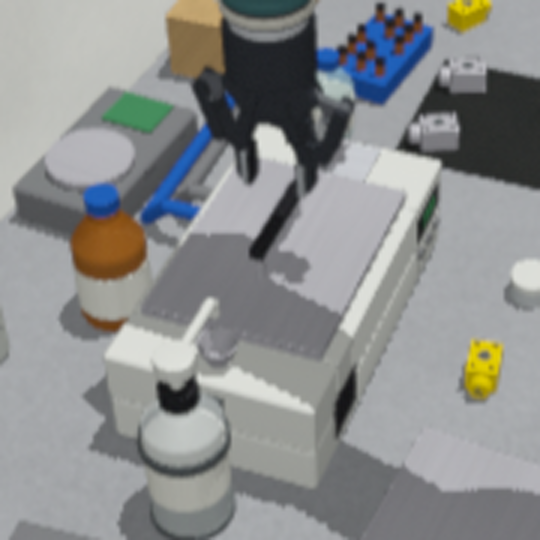

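The jaws straddle the handle (crop ~(275,210)), so I go down and grip.

Call:
servo_tool([
  [0, 0, 0.03],
  [0, 0, 0.057],
  [0, 0, 0.057],
], spin=[0, 0, 0])

```text
time: 2.28
ee_pos: [0.6114, 0.0788, 0.1576]
orientation: [0.999, 0.043, -0.002, -0.0]
wrist_force: [-0.2, 0.5, -0.0]
opening: 0.0429
```

Call:
servo_tool([
  [0, 0, 0],
  [0, 0, 0],
  [0, 0, 0],
  [0, 0, 0],
], spin=[0, 0, 0, 0], hand=0)

```text
time: 2.78
ee_pos: [0.6145, 0.0777, 0.161]
orientation: [0.999, 0.042, 0.001, -0.001]
wrist_force: [-0.2, 1.3, 7.1]
opening: 0.0129
```

Call:
servo_tool([
  [0, 0, -0.01],
  [0, 0, -0.025],
  [0, 0, -0.055],
  [0, 0, -0.1],
  [0, 0, -0.1],
], spin=[0, 0, 0, 0, 0])

```text
time: 3.4
ee_pos: [0.6157, 0.0768, 0.2639]
orientation: [0.999, 0.042, 0.004, -0.001]
wrist_force: [0.8, -0.6, -2.8]
opening: 0.0127
```

```bash
python3 - <<'E'
from h import *
plan([[(.3735,.241,.20,0)],[(.3735,.241,.055,0)]])
E
```

```text
t 3.4 at [0.6157 0.0768 0.2639] ang 4.8 q [ 9.991e-01  4.170e-02  4.000e-03 -7.000e-04] open 0.0127 F [ 0.8 -0.6 -2.8]
   [-0.228, -0.184, 0.064] spin 4.8 dist 0.299
 --
   [0.0, -0.0, 0.145] spin 0.0 dist 0.145
 --
```

Call:
servo_tool([
  [-0.04, -0.03, 0],
  [-0.09, -0.07, 0],
  [-0.14, -0.112, 0],
  [-0.185, -0.15, 0.01],
  [-0.215, -0.175, 0.03],
  [-0.228, -0.184, 0.06],
  [-0.228, -0.184, 0.1],
  [-0.228, -0.184, 0.13],
], spin=[1, 2, 3, 4, 4.8, 4.8, 4.8, 4.8])

```text
time: 4.4
ee_pos: [0.3697, 0.2409, 0.1277]
orientation: [1.0, 0.0, -0.001, 0.001]
wrist_force: [0.0, 0.3, -2.3]
opening: 0.0129
```

Call:
servo_tool([
  [0, 0, 0.03],
  [0, 0, 0.055],
  [0, 0, 0.068],
  [0, 0, 0.072],
  [0, 0, 0.072],
], spin=[0, 0, 0, 0, 0])

```text
time: 5.03
ee_pos: [0.3712, 0.2415, 0.0576]
orientation: [1.0, 0.0, 0.0, -0.0]
wrist_force: [-0.3, 0.2, -3.0]
opening: 0.0129
```

```bash
python3 - <<'E'
from h import *
plan([[(.3735,.241,.052,0)]])
E
```

```text
t 5.03 at [0.3712 0.2415 0.0576] ang 0.0 q [ 1.e+00  0.e+00  2.e-04 -2.e-04] open 0.0129 F [-0.3  0.2 -3. ]
   [0.002, 0.0, 0.006] spin 0.0 dist 0.006
 --
```

Call:
servo_tool([
  [0.002, 0, 0.003],
  [0.002, 0, 0.005],
  [0.002, 0, 0.006],
  [0.002, 0, 0.006],
], spin=[0, 0, 0, 0])

```text
time: 5.52
ee_pos: [0.3731, 0.2415, 0.052]
orientation: [1.0, 0.0, 0.0, -0.0]
wrist_force: [-1.6, -1.1, 5.3]
opening: 0.0129
```

Call:
servo_tool([
  [0, 0, 0],
  [0, 0, 0],
  [0, 0, 0],
  [0, 0, -0.05],
  [0, 0, -0.11],
  [0, 0, -0.17],
  [0, 0, -0.2],
  [0, 0, -0.2],
], spin=[0, 0, 0, 0, 0, 0, 0, 0], hand=0.5)

```text
time: 6.52
ee_pos: [0.3739, 0.2422, 0.2535]
orientation: [1.0, 0.0, 0.002, -0.002]
wrist_force: [-0.5, 0.2, -0.8]
opening: 0.0426
```

```bash
python3 - <<'E'
from h import *
c=snap('top','top2.png');parts(c)
p=cloud(c)
for x,y in [(-30,-60),(-30,60),(0,0),(40,60),(40,-60)]:
    w=cl(x/1e3,y/1e3);d=np.hypot(p[...,0]-w[0],p[...,1]-w[1])<.008;print(x,y,np.median(p[d][:,2]) if d.any() else None)
# collar ring from the depth: points z .117-.130 near tank
z=p[...,2];m=((z>.116)&(z<.13)&(abs(p[...,0]-.615)<.11)&(abs(p[...,1]-.077)<.13)).astype(np.uint8)
v,u=np.nonzero(m);print(len(v),[np.round(t,4) for t in cv2.minAreaRect(p[v,u][:,:2].astype(np.float32))])
m=((z<.09)&(abs(p[...,0]-.615)<.08)&(abs(p[...,1]-.077)<.11))
v,u=np.nonzero(m);print('hole',len(v),[np.round(t,4) for t in cv2.minAreaRect(plane(c,np.c_[u,v],.122)[:,:2].astype(np.float32))])
E
```

```text
[467.2 299. ] n 66 zt 0.0315 cen [ 0.4318 -0.3807] cloudmed [ 0.4321 -0.3813  0.0277] pcaang 124.8 sd [0.0054 0.0061] rect [array([ 0.4317, -0.3791]), array([0.0196, 0.0226]), np.float64(0.0493)]
[422.4 305.5] n 239 zt 0.0279 cen [ 0.416  -0.2708] cloudmed [ 0.417  -0.2712  0.0253] pcaang -148.6 sd [0.0065 0.0179] rect [array([ 0.4164, -0.2703]), array([0.0674, 0.0241]), np.float64(31.5829)]
[459.1 269.8] n 73 zt 0.0297 cen [ 0.5039 -0.3643] cloudmed [ 0.5041 -0.3648  0.026 ] pcaang 130.7 sd [0.0058 0.0064] rect [array([ 0.5036, -0.3652]), array([0.02  , 0.0228]), np.float64(0.1249)]
[413.9 230.9] n 244 zt 0.0313 cen [ 0.6016 -0.2546] cloudmed [ 0.6018 -0.2545  0.0285] pcaang -151.1 sd [0.009  0.0143] rect [array([ 0.6035, -0.2541]), array([0.0518, 0.0324]), np.float64(27.4939)]
[456.9 226.8] n 251 zt 0.0315 cen [ 0.6125 -0.3629] cloudmed [ 0.6127 -0.3627  0.0283] pcaang -153.2 sd [0.0093 0.0143] rect [array([ 0.6137, -0.3615]), array([0.0516, 0.0355]), np.float64(26.7987)]
-30 -60 0.05674693161314759
-30 60 0.057707999091943574
0 0 0.05855697102872104
40 60 0.05717502833499766
40 -60 0.058167110962416446
999 [array([0.6143, 0.077 ]), array([0.1885, 0.2597]), np.float64(0.2349)]
hole 4018 [array([0.613 , 0.0753]), array([0.1254, 0.2   ]), np.float64(4.8499)]
```

View pics/top2.png

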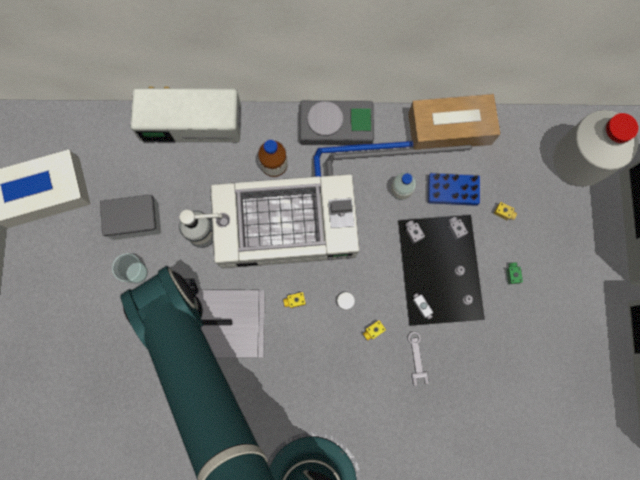

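The lid lies on the tray (213,323), the basket is open (280,218), and all five parts are unmoved. The basket floor measures 57–58 mm, as expected. The cell goes first.

```bash
python3 - <<'E'
from h import *
w=cl(0,0)
plan([[(.5,0,.22,-30)],[(.4162,-.2707,.12,-58.3)],[(.4162,-.2707,.030,-58.3)]])
E
```

```text
t 6.58 at [0.3729 0.2417 0.2519] ang 0.0 q [ 1.e+00  2.e-04  6.e-04 -9.e-04] open 0.0424 F [ 0.2 -0.9 -0. ]
   [0.127, 0.242, 0.032] spin 30.0 dist 0.275
 --
   [0.063, 0.276, 0.1] spin 28.3 dist 0.301
 --
   [0.0, -0.0, 0.09] spin 0.0 dist 0.090
 --
```

Call:
servo_tool([
  [0.127, 0.242, 0.032],
  [0.127, 0.242, 0.032],
  [0.127, 0.242, 0.032],
  [0.127, 0.242, 0.032],
  [0.127, 0.242, 0.032],
], spin=[30, 30, 30, 30, 30])

```text
time: 7.2
ee_pos: [0.4997, -0.0047, 0.2173]
orientation: [0.965, -0.261, -0.001, 0.002]
wrist_force: [-0.1, 0.7, 0.1]
opening: 0.0428
```

Call:
servo_tool([
  [0.063, 0.276, 0.1],
  [0.063, 0.276, 0.1],
  [0.063, 0.276, 0.1],
  [0.063, 0.276, 0.1],
  [0.063, 0.276, 0.1],
  [0.063, 0.276, 0.1],
  [0.063, 0.276, 0.1],
], spin=[28.3, 28.3, 28.3, 28.3, 28.3, 28.3, 28.3])

```text
time: 8.07
ee_pos: [0.4157, -0.2705, 0.1181]
orientation: [0.873, -0.487, -0.001, 0.0]
wrist_force: [0.5, 1.1, -0.3]
opening: 0.0429
```

```bash
python3 - <<'E'
from h import *
c=snap('side')
cv2.imwrite('pics/s3.png',cv2.resize(c['pixels'][150:290,310:470],None,fx=4,fy=4,interpolation=cv2.INTER_CUBIC)[:,:,::-1])
plan([[(.4162,-.2707,.030,-58.3)]])
E
```

```text
t 8.12 at [ 0.4164 -0.2699  0.1185] ang -58.2 q [ 0.8737 -0.4864 -0.0009 -0.    ] open 0.0428 F [ 0.3 -0.9 -0.2]
   [0.001, 0.001, 0.088] spin 0.1 dist 0.088
 --
```

View pics/s3.png

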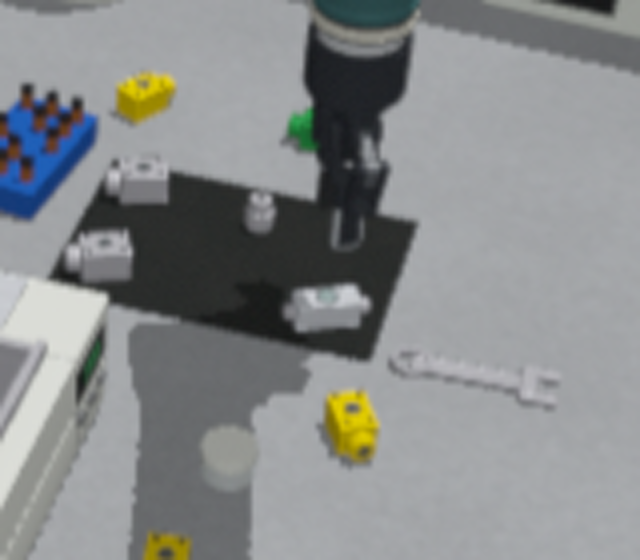

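The gripper is above the cell (crop (330,305)), jaws across its width. I descend and grip.

Call:
servo_tool([
  [0, 0, 0.05],
  [0, 0, 0.08],
  [0, 0, 0.088],
  [0, 0, 0.088],
], spin=[0, 0, 0, 0])

```text
time: 8.62
ee_pos: [0.4171, -0.2705, 0.0315]
orientation: [0.874, -0.486, -0.0, -0.0]
wrist_force: [0.9, -0.6, 1.1]
opening: 0.0429
```

Call:
servo_tool([
  [0, 0, 0],
  [0, 0, 0],
  [0, 0, 0],
  [0, 0, 0],
], spin=[0, 0, 0, 0], hand=0)

```text
time: 9.12
ee_pos: [0.4176, -0.2714, 0.0327]
orientation: [0.873, -0.487, 0.001, -0.0]
wrist_force: [-0.3, 0.7, 8.0]
opening: 0.0206
```

Call:
servo_tool([
  [0, 0, -0.02],
  [0, 0, -0.07],
  [0, 0, -0.13],
  [0, 0, -0.19],
  [0, 0, -0.19],
], spin=[0, 0, 0, 0, 0])

```text
time: 9.75
ee_pos: [0.4188, -0.2726, 0.2258]
orientation: [0.873, -0.487, 0.005, -0.002]
wrist_force: [0.7, 0.3, -1.8]
opening: 0.0208
```

```bash
python3 - <<'E'
from h import *
w=cl(0,0)
plan([[(*w,.2,-85.2)],[(*w,.08,-85.2)],[(*w,.2,-85.2)]])
E
```

```text
t 9.75 at [ 0.4188 -0.2726  0.2258] ang -58.3 q [ 0.8734 -0.487   0.0047 -0.0015] open 0.0208 F [ 0.7  0.3 -1.8]
   [-0.194, -0.351, 0.026] spin 26.9 dist 0.402
 --
   [0.0, -0.0, 0.12] spin -0.0 dist 0.120
 --
   [0.0, -0.0, -0.12] spin 0.0 dist 0.120
 --
```

Call:
servo_tool([
  [-0.194, -0.351, 0],
  [-0.194, -0.351, 0],
  [-0.194, -0.351, 0],
  [-0.194, -0.351, 0],
  [-0.194, -0.351, 0],
  [-0.194, -0.351, 0.02],
  [-0.194, -0.351, 0.02],
  [-0.194, -0.351, 0.02],
], spin=[26.9, 26.9, 26.9, 26.9, 26.9, 26.9, 26.9, 26.9])

```text
time: 10.75
ee_pos: [0.6127, 0.0821, 0.1989]
orientation: [0.738, -0.675, -0.001, 0.001]
wrist_force: [-0.2, -1.1, -1.5]
opening: 0.0205
```

Call:
servo_tool([
  [0, 0, 0],
  [0, 0, 0],
], spin=[0, 0])

```text
time: 11.0
ee_pos: [0.6127, 0.0766, 0.2015]
orientation: [0.735, -0.678, -0.0, 0.0]
wrist_force: [-0.2, 0.2, -0.9]
opening: 0.0205
```

```bash
python3 - <<'E'
from h import *
w=cl(0,0)
plan([[(*w,.091,-85.2)]])
E
```

```text
t 11.0 at [0.6127 0.0766 0.2015] ang -85.3 q [ 0.7352 -0.6778 -0.      0.    ] open 0.0205 F [-0.2  0.2 -0.9]
   [-0.001, -0.003, 0.111] spin -0.1 dist 0.111
 --
```

Call:
servo_tool([
  [-0.001, -0.003, 0.055],
  [-0.001, -0.003, 0.095],
  [-0.001, -0.003, 0.111],
  [-0.001, -0.003, 0.111],
  [-0.001, -0.003, 0.111],
], spin=[0, 0, 0, 0, 0])

```text
time: 11.62
ee_pos: [0.617, 0.0792, 0.0918]
orientation: [0.736, -0.677, 0.001, -0.001]
wrist_force: [0.0, 0.1, -0.9]
opening: 0.0207
```

Call:
servo_tool([
  [0, 0, 0],
  [0, 0, 0],
  [0, 0, -0.03],
  [0, 0, -0.08],
  [0, 0, -0.13],
  [0, 0, -0.13],
  [0, 0, -0.13],
], spin=[0, 0, 0, 0, 0, 0, 0], hand=0.42)

```text
time: 12.5
ee_pos: [0.6157, 0.08, 0.2202]
orientation: [0.736, -0.677, -0.0, -0.0]
wrist_force: [-1.0, 0.0, -0.4]
opening: 0.0364
```

```bash
python3 - <<'E'
from h import *
plan([[(.6,-.256,.22,-62)],[(.6,-.256,.034,-62)]])
E
```

```text
t 12.5 at [0.6157 0.08   0.2202] ang -85.2 q [ 7.363e-01 -6.767e-01 -3.000e-04 -2.000e-04] open 0.0364 F [-1.   0.  -0.4]
   [0.333, 0.044, 0.0] spin -23.2 dist 0.336
 --
   [0.0, -0.0, 0.186] spin 0.0 dist 0.186
 --
```

Call:
servo_tool([
  [0.333, 0.044, 0],
  [0.333, 0.044, 0],
  [0.333, 0.044, 0],
  [0.333, 0.044, 0],
  [0.333, 0.044, 0],
  [0.333, 0.044, 0],
  [0.333, 0.044, 0],
  [0.333, 0.044, 0],
], spin=[-23.2, -23.2, -23.2, -23.2, -23.2, -23.2, -23.2, -23.2], hand=0.58)

```text
time: 13.5
ee_pos: [0.6002, -0.2539, 0.219]
orientation: [0.858, -0.514, -0.001, -0.0]
wrist_force: [0.1, -0.4, -0.5]
opening: 0.0494
```

Call:
servo_tool([
  [0, 0, 0.06],
  [0, 0, 0.12],
  [0, 0, 0.165],
  [0, 0, 0.186],
  [0, 0, 0.186],
  [0, 0, 0.186],
], spin=[0, 0, 0, 0, 0, 0])

```text
time: 14.25
ee_pos: [0.6015, -0.2562, 0.0362]
orientation: [0.857, -0.515, 0.002, -0.0]
wrist_force: [0.2, 0.1, 0.8]
opening: 0.0493
```

Call:
servo_tool([
  [0, 0, 0],
  [0, 0, 0],
  [0, 0, 0],
  [0, 0, 0],
], spin=[0, 0, 0, 0], hand=0)

```text
time: 14.75
ee_pos: [0.6014, -0.2563, 0.0365]
orientation: [0.857, -0.515, 0.001, -0.001]
wrist_force: [-0.5, 0.5, 7.0]
opening: 0.0283
```

Call:
servo_tool([
  [0, 0, -0.02],
  [0, 0, -0.07],
  [0, 0, -0.13],
  [0, 0, -0.19],
  [0, 0, -0.19],
  [0, 0, -0.19],
  [0, 0, -0.19],
], spin=[0, 0, 0, 0, 0, 0, 0])

```text
time: 15.62
ee_pos: [0.5992, -0.2551, 0.2227]
orientation: [0.857, -0.515, -0.002, 0.0]
wrist_force: [-0.5, -0.4, -2.0]
opening: 0.0285
```

```bash
python3 - <<'E'
from h import *
w=cl(-.030,-.060)
plan([[(*w,.22,-85.2)],[(*w,.094,-85.2)],[(*w,.22,-85.2)],[(.61,-.3634,.22,-63)],[(.61,-.3634,.034,-63)]])
E
```

```text
t 15.62 at [ 0.5992 -0.2551  0.2227] ang -62.0 q [ 8.572e-01 -5.149e-01 -1.600e-03  2.000e-04] open 0.0285 F [-0.5 -0.4 -2. ]
   [-0.243, -0.119, 0.003] spin 23.2 dist 0.270
 --
   [0.0, -0.0, 0.126] spin 0.0 dist 0.126
 --
   [0.0, -0.0, -0.126] spin 0.0 dist 0.126
 --
   [0.379, 0.012, -0.0] spin -22.2 dist 0.379
 --
   [0.0, -0.0, 0.186] spin 0.0 dist 0.186
 --
```

```bash
python3 - <<'E'
from h import *
w=cl(-.030,-.051)
plan([[(*w,.22,-85.2)],[(*w,.096,-85.2)],[(*w,.22,-85.2)],[(.61,-.3634,.22,-63)]])
E
```

```text
t 15.62 at [ 0.5992 -0.2551  0.2227] ang -62.0 q [ 8.572e-01 -5.149e-01 -1.600e-03  2.000e-04] open 0.0285 F [-0.5 -0.4 -2. ]
   [-0.251, -0.123, 0.003] spin 23.2 dist 0.279
 --
   [0.0, -0.0, 0.124] spin 0.0 dist 0.124
 --
   [0.0, -0.0, -0.124] spin 0.0 dist 0.124
 --
   [0.388, 0.012, -0.0] spin -22.2 dist 0.388
 --
```

Call:
servo_tool([
  [-0.251, -0.123, 0],
  [-0.251, -0.123, 0],
  [-0.251, -0.123, 0],
  [-0.251, -0.123, 0],
  [-0.251, -0.123, 0.003],
  [-0.251, -0.123, 0.003],
  [-0.251, -0.123, 0.003],
  [-0.251, -0.123, 0.003],
], spin=[23.2, 23.2, 23.2, 23.2, 23.2, 23.2, 23.2, 23.2])

```text
time: 16.62
ee_pos: [0.5907, 0.0215, 0.2211]
orientation: [0.735, -0.678, 0.0, 0.0]
wrist_force: [1.0, -0.1, -2.4]
opening: 0.0282
```

Call:
servo_tool([
  [0, 0, 0.05],
  [0, 0, 0.1],
  [0, 0, 0.12],
  [0, 0, 0.124],
  [0, 0, 0.124],
], spin=[0, 0, 0, 0, 0])

```text
time: 17.25
ee_pos: [0.5894, 0.0221, 0.1003]
orientation: [0.735, -0.678, -0.002, 0.0]
wrist_force: [-15.1, 2.6, 23.5]
opening: 0.0286
```

Call:
servo_tool([
  [0, 0, 0],
  [0, 0, 0],
  [0, 0, -0.03],
  [0, 0, -0.08],
  [0, 0, -0.124],
  [0, 0, -0.124],
  [0, 0, -0.124],
], spin=[0, 0, 0, 0, 0, 0, 0], hand=0.47)

```text
time: 18.12
ee_pos: [0.591, 0.023, 0.2219]
orientation: [0.736, -0.677, 0.0, -0.001]
wrist_force: [-0.4, -0.2, 0.1]
opening: 0.04
```

```bash
python3 - <<'E'
from h import *
c=snap('top','top4.png');parts(c)
E
```

```text
[467.  298.9] n 70 zt 0.0309 cen [ 0.432  -0.3804] cloudmed [ 0.432  -0.3808  0.027 ] pcaang 105.3 sd [0.0057 0.0061] rect [array([ 0.4318, -0.3792]), array([0.0222, 0.0199]), np.float64(87.5365)]
[459.1 269.8] n 74 zt 0.0302 cen [ 0.504  -0.3642] cloudmed [ 0.5043 -0.365   0.0267] pcaang 137.7 sd [0.0059 0.0063] rect [array([ 0.5046, -0.3652]), array([0.0224, 0.0227]), np.float64(87.6486)]
[456.7 226.9] n 259 zt 0.0319 cen [ 0.612  -0.3623] cloudmed [ 0.6123 -0.3622  0.0287] pcaang -154.6 sd [0.0097 0.0143] rect [array([ 0.6135, -0.3611]), array([0.0516, 0.0362]), np.float64(26.5831)]
```

View pics/top4.png

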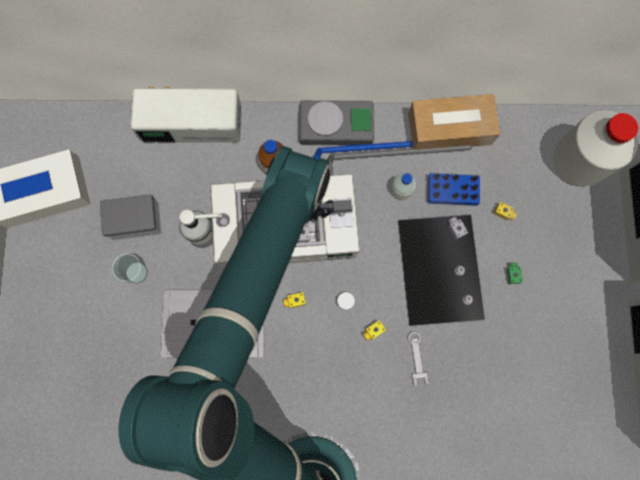

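The arm hides the basket here and the mat shows the remaining three parts. There was a 24 N contact while placing, so I'll look into the basket once the arm is over the next head.

Call:
servo_tool([
  [0.388, 0.012, 0],
  [0.388, 0.012, 0],
  [0.388, 0.012, 0],
  [0.388, 0.012, 0],
  [0.388, 0.012, 0],
  [0.388, 0.012, 0],
  [0.388, 0.012, 0],
  [0.388, 0.012, 0],
], spin=[-22.2, -22.2, -22.2, -22.2, -22.2, -22.2, -22.2, -22.2], hand=0.58)

```text
time: 19.18
ee_pos: [0.6104, -0.3651, 0.2197]
orientation: [0.852, -0.523, -0.001, 0.0]
wrist_force: [0.3, 0.9, -0.9]
opening: 0.0493
```

```bash
python3 - <<'E'
from h import *
c=snap('top');s=snap('side')
a=cv2.resize(c['pixels'][175:260,210:360],(600,340),interpolation=cv2.INTER_CUBIC)
b=cv2.resize(s['pixels'][190:310,220:350],(600,554),interpolation=cv2.INTER_CUBIC)[:260*1]
b=cv2.resize(s['pixels'][205:285,230:350],(390,260),interpolation=cv2.INTER_CUBIC)
b=np.pad(b,((0,0),(0,210),(0,0)))
cv2.imwrite('pics/bk.png',np.vstack([a,b])[:,:,::-1])
p=cloud(c);
# height map in basket coords
a_=np.radians(CA);R=np.array([[np.cos(a_),np.sin(a_)],[-np.sin(a_),np.cos(a_)]])
q=(p[...,:2]-CO)@R.T*1000
for x in range(60,-61,-12):
    print(x,[int(np.median(p[...,2][(abs(q[...,0]-x)<6)&(abs(q[...,1]-y)<6)])*1000) for y in range(90,-91,-12)])
plan([[(.61,-.3634,.034,-63)]])
E
```

```text
60 [107, 58, 59, 59, 58, 58, 59, 57, 56, 58, 58, 58, 60, 57, 58, 67]
48 [111, 56, 57, 57, 58, 58, 58, 57, 57, 57, 57, 57, 57, 57, 57, 62]
36 [100, 59, 56, 59, 58, 59, 58, 69, 59, 57, 58, 56, 58, 57, 57, 86]
24 [103, 59, 56, 58, 55, 57, 57, 81, 78, 57, 56, 57, 58, 57, 56, 62]
12 [109, 57, 57, 57, 56, 57, 58, 81, 80, 56, 56, 57, 57, 56, 58, 82]
0 [104, 56, 58, 57, 58, 57, 56, 82, 80, 58, 57, 60, 80, 60, 58, 60]
-12 [99, 58, 57, 58, 58, 56, 57, 81, 80, 56, 58, 84, 82, 65, 57, 61]
-24 [91, 57, 58, 56, 56, 57, 57, 75, 74, 56, 56, 85, 85, 81, 57, 88]
-36 [109, 56, 56, 57, 57, 58, 56, 56, 58, 58, 58, 84, 83, 81, 57, 60]
-48 [97, 56, 56, 57, 57, 57, 56, 56, 56, 57, 58, 81, 84, 63, 57, 98]
  return _methods._mean(a, axis=axis, dtype=dtype,
  ret = ret.dtype.type(ret / rcount)
Traceback (most recent call last):
ValueError: cannot convert float NaN to integer
```

View pics/bk.png

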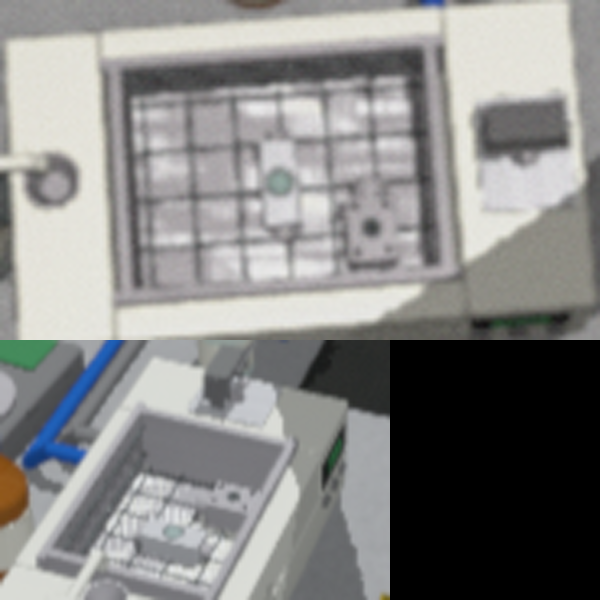

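Both parts lie flat in the basket (cell at crop (278,180), head at (370,230)). I now pick head 2, and will lower it more gently than the first.

```bash
python3 - <<'E'
from h import *
plan([[(.61,-.363,.037,-63)],[(.61,-.363,.23,-63)],[(*cl(-.025,.05),.23,-85.2)],[(*cl(-.025,.05),.115,-85.2)]])
E
```

```text
t 19.27 at [ 0.6119 -0.362   0.2202] ang -62.9 q [ 8.532e-01 -5.216e-01 -1.000e-03 -7.000e-04] open 0.0495 F [ 0.5  0.  -0.6]
   [0.0, 0.002, 0.183] spin 0.1 dist 0.183
 --
   [0.0, -0.0, -0.193] spin 0.0 dist 0.193
 --
   [-0.446, -0.201, -0.0] spin 22.2 dist 0.489
 --
   [0.0, -0.0, 0.115] spin 0.0 dist 0.115
 --
```

Call:
servo_tool([
  [0, 0.001, 0.06],
  [0, 0.001, 0.12],
  [0, 0.001, 0.165],
  [0, 0.001, 0.183],
  [0, 0.001, 0.183],
  [0, 0.001, 0.183],
], spin=[0, 0, 0, 0, 0, 0])

```text
time: 20.02
ee_pos: [0.612, -0.3651, 0.0407]
orientation: [0.853, -0.522, 0.002, -0.0]
wrist_force: [0.9, -0.6, 0.9]
opening: 0.0495
```

Call:
servo_tool([
  [0, 0, 0],
  [0, 0, 0],
  [0, 0, 0],
  [0, 0, 0],
], spin=[0, 0, 0, 0], hand=0)

```text
time: 20.52
ee_pos: [0.6118, -0.3655, 0.0407]
orientation: [0.853, -0.522, 0.002, -0.0]
wrist_force: [0.0, 1.4, 7.2]
opening: 0.0285
```

Call:
servo_tool([
  [0, 0, -0.02],
  [0, 0, -0.07],
  [0, 0, -0.13],
  [0, 0, -0.193],
  [0, 0, -0.193],
  [0, 0, -0.193],
], spin=[0, 0, 0, 0, 0, 0])

```text
time: 21.28
ee_pos: [0.6102, -0.3642, 0.2318]
orientation: [0.853, -0.522, -0.0, -0.0]
wrist_force: [0.0, 0.3, -2.2]
opening: 0.0284
```

Call:
servo_tool([
  [-0.446, -0.201, 0],
  [-0.446, -0.201, 0],
  [-0.446, -0.201, 0],
  [-0.446, -0.201, 0],
  [-0.446, -0.201, 0],
  [-0.446, -0.201, 0],
  [-0.446, -0.201, 0],
  [-0.446, -0.201, 0],
], spin=[22.2, 22.2, 22.2, 22.2, 22.2, 22.2, 22.2, 22.2])

```text
time: 22.28
ee_pos: [0.5853, 0.127, 0.2295]
orientation: [0.737, -0.676, -0.001, 0.001]
wrist_force: [1.4, -0.1, -1.8]
opening: 0.0287
```

Call:
servo_tool([
  [0, 0, 0],
  [0, 0, 0],
  [0, 0, 0],
  [0, 0, 0.05],
  [0, 0, 0.1],
  [0, 0, 0.115],
  [0, 0, 0.115],
  [0, 0, 0.115],
], spin=[0, 0, 0, 0, 0, 0, 0, 0])

```text
time: 23.28
ee_pos: [0.5885, 0.1236, 0.1182]
orientation: [0.736, -0.677, 0.001, -0.001]
wrist_force: [0.9, -0.8, -1.3]
opening: 0.0283
```

```bash
python3 - <<'E'
from h import *
s=snap('side')
cv2.imwrite('pics/s5.png',cv2.resize(s['pixels'][170:300,210:370],(640,520),interpolation=cv2.INTER_CUBIC)[:,:,::-1])
plan([[(*cl(-.025,.05),.096,-85.2)]])
E
```

```text
t 23.32 at [0.5885 0.1239 0.1183] ang -85.2 q [ 0.736  -0.677   0.0009 -0.0015] open 0.0283 F [-0.6  0.8 -1.3]
   [-0.002, 0.002, 0.022] spin -0.0 dist 0.022
 --
```

View pics/s5.png

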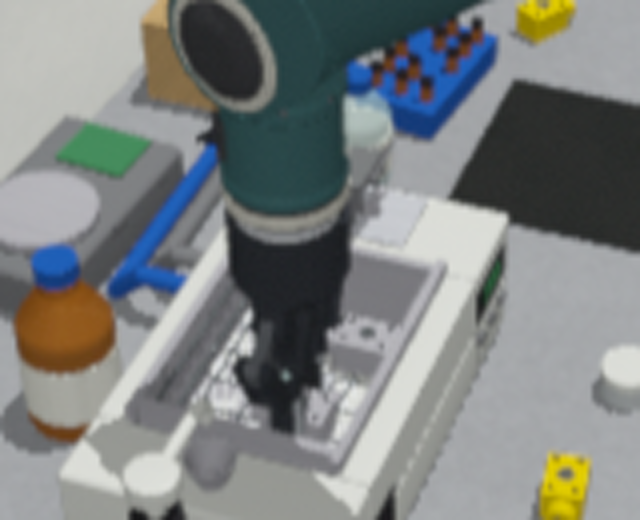

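The gripper with head 2 is inside the tank opening, clear of the walls. I lower slowly.

Call:
servo_tool([
  [0, 0, 0.005],
  [0, 0, 0.01],
  [0, 0, 0.014],
  [0, 0, 0.016],
], spin=[0, 0, 0, 0])

```text
time: 23.82
ee_pos: [0.5869, 0.124, 0.0999]
orientation: [0.736, -0.677, -0.0, 0.0]
wrist_force: [0.2, -0.4, -1.9]
opening: 0.0282
```

Call:
servo_tool([
  [0, 0, 0],
  [0, 0, 0],
  [0, 0, -0.03],
  [0, 0, -0.08],
  [0, 0, -0.13],
  [0, 0, -0.13],
  [0, 0, -0.13],
  [0, 0, -0.13],
], spin=[0, 0, 0, 0, 0, 0, 0, 0], hand=0.47)

```text
time: 24.82
ee_pos: [0.5863, 0.1242, 0.229]
orientation: [0.736, -0.677, -0.001, 0.001]
wrist_force: [0.3, -0.8, -0.0]
opening: 0.0399
```

```bash
python3 - <<'E'
from h import *
c=snap('top');parts(c)
plan([[(.504,-.3645,.23,-63)],[(.504,-.3645,.030,-63)],[(.504,-.3645,.23,-63)],[(*cl(.038,-.055),.23,-85.2)],[(*cl(.038,-.055),.09,-85.2)],[(*cl(.038,-.055),.23,-85.2)],[(.432,-.3806,.23,-63)]])
E
```

```text
[467.1 299. ] n 69 zt 0.0303 cen [ 0.4319 -0.3808] cloudmed [ 0.432  -0.3811  0.026 ] pcaang 134.2 sd [0.0056 0.006 ] rect [array([ 0.4318, -0.3805]), array([0.0197, 0.0201]), np.float64(87.5185)]
[459.  269.8] n 76 zt 0.0303 cen [ 0.504  -0.3639] cloudmed [ 0.5048 -0.3643  0.0263] pcaang 120.1 sd [0.0059 0.0065] rect [array([ 0.5047, -0.3639]), array([0.0224, 0.0234]), np.float64(43.9229)]
t 24.88 at [0.5864 0.1241 0.2291] ang -85.2 q [ 7.362e-01 -6.768e-01 -5.000e-04  9.000e-04] open 0.0402 F [ 0.1 -0.2 -0.8]
   [0.48, 0.123, -0.001] spin -22.2 dist 0.495
 --
   [0.0, -0.0, 0.2] spin 0.0 dist 0.200
 --
   [0.0, -0.0, -0.2] spin 0.0 dist 0.200
 --
   [-0.278, -0.314, -0.0] spin 22.2 dist 0.420
 --
   [0.0, -0.0, 0.14] spin 0.0 dist 0.140
 --
   [0.0, -0.0, -0.14] spin 0.0 dist 0.140
 --
   [0.386, 0.259, -0.0] spin -22.2 dist 0.465
 --
```

Call:
servo_tool([
  [0.48, 0.123, 0],
  [0.48, 0.123, 0],
  [0.48, 0.123, 0],
  [0.48, 0.123, 0],
  [0.48, 0.123, 0],
  [0.48, 0.123, 0],
  [0.48, 0.123, 0],
  [0.48, 0.123, 0],
], spin=[-22.2, -22.2, -22.2, -22.2, -22.2, -22.2, -22.2, -22.2], hand=0.5)

```text
time: 25.88
ee_pos: [0.5038, -0.3665, 0.2293]
orientation: [0.853, -0.523, -0.001, 0.0]
wrist_force: [0.6, -0.1, -0.3]
opening: 0.0427
```

Call:
servo_tool([
  [0, 0, 0],
  [0, 0, 0],
  [0, 0, 0.06],
  [0, 0, 0.12],
  [0, 0, 0.175],
  [0, 0, 0.2],
  [0, 0, 0.2],
  [0, 0, 0.2],
], spin=[0, 0, 0, 0, 0, 0, 0, 0])

```text
time: 26.88
ee_pos: [0.5061, -0.3653, 0.0323]
orientation: [0.853, -0.522, 0.002, 0.0]
wrist_force: [0.4, -0.6, 0.6]
opening: 0.043
```

Call:
servo_tool([
  [0, 0, 0],
  [0, 0, 0],
  [0, 0, 0],
  [0, 0, 0],
], spin=[0, 0, 0, 0], hand=0)

```text
time: 27.38
ee_pos: [0.506, -0.3654, 0.0328]
orientation: [0.853, -0.522, 0.002, -0.0]
wrist_force: [-0.9, 1.0, 7.1]
opening: 0.0209
```

Call:
servo_tool([
  [0, 0, -0.02],
  [0, 0, -0.07],
  [0, 0, -0.13],
  [0, 0, -0.19],
  [0, 0, -0.2],
  [0, 0, -0.2],
  [0, 0, -0.2],
], spin=[0, 0, 0, 0, 0, 0, 0])

```text
time: 28.25
ee_pos: [0.5041, -0.3637, 0.2288]
orientation: [0.853, -0.522, -0.001, -0.0]
wrist_force: [0.0, 0.2, -1.4]
opening: 0.0206
```

Call:
servo_tool([
  [-0.278, -0.314, 0],
  [-0.278, -0.314, 0],
  [-0.278, -0.314, 0],
  [-0.278, -0.314, 0],
  [-0.278, -0.314, 0],
  [-0.278, -0.314, 0],
  [-0.278, -0.314, 0],
  [-0.278, -0.314, 0],
], spin=[22.2, 22.2, 22.2, 22.2, 22.2, 22.2, 22.2, 22.2])

```text
time: 29.25
ee_pos: [0.6583, 0.0314, 0.2273]
orientation: [0.739, -0.674, -0.002, 0.001]
wrist_force: [-0.6, 0.3, -1.1]
opening: 0.0209
```

Call:
servo_tool([
  [0, 0, 0],
  [0, 0, 0],
  [0, 0, 0.05],
  [0, 0, 0.1],
  [0, 0, 0.125],
  [0, 0, 0.13],
  [0, 0, 0.136],
  [0, 0, 0.136],
], spin=[0, 0, 0, 0, 0, 0, 0, 0])

```text
time: 30.25
ee_pos: [0.6573, 0.0241, 0.1003]
orientation: [0.735, -0.678, -0.002, -0.001]
wrist_force: [-22.8, 4.2, 36.3]
opening: 0.0206
```

```bash
python3 - <<'E'
from h import *
plan([[(*cl(.038,-.055),.09,-85.2)]])
E
```

```text
t 30.25 at [0.6573 0.0241 0.1003] ang -85.4 q [ 7.351e-01 -6.779e-01 -2.000e-03 -6.000e-04] open 0.0206 F [-22.8   4.2  36.3]
   [-0.002, -0.001, 0.01] spin -0.2 dist 0.010
 --
```

A contact of 36 N at the same height as before, so I read the moment to locate it before lifting.

```bash
python3 - <<'E'
from h import *
o=env.get_obs();F=o['wrist_force'];T=o['ft_torque'];print(F,T,'closest r',np.cross(F,T)/(F@F),'dir',F/np.linalg.norm(F))
s=snap('side')
cv2.imwrite('pics/s6.png',cv2.resize(s['pixels'][170:300,210:370],(640,520),interpolation=cv2.INTER_CUBIC)[:,:,::-1])
c=snap('top');p=cloud(c);w=(abs(p[...,0]-.63)<.07)&(abs(p[...,1]+.066)<.04)&(p[...,2]>.13)&(p[...,2]<.25)
print(p[w].min(0),p[w].max(0))
E
```

```text
[-22.76189621   4.22335591  36.31994442] [-0.50635285  3.89720311 -0.75863519] closest r [-0.07802912 -0.01922219 -0.04666606] dir [-0.52847839  0.09805652  0.84326479]
[ 0.61482069 -0.09112918  0.130456  ] [ 0.67466957 -0.02600636  0.18259288]
```

View pics/s6.png

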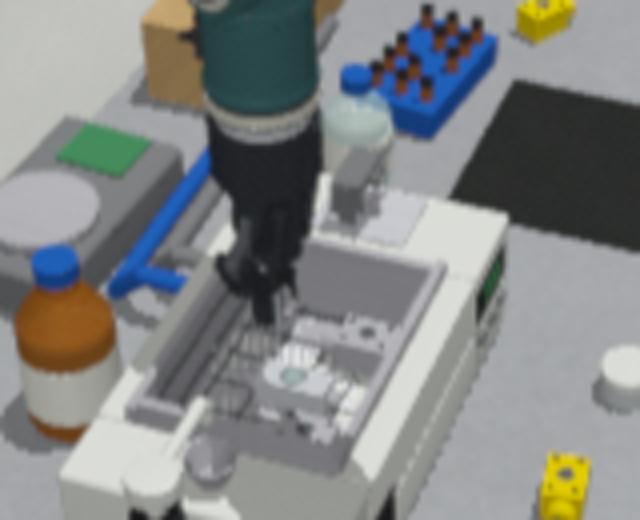

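Call:
servo_tool([
  [0, 0, -0.01],
  [0, 0, -0.03],
  [0, 0, -0.06],
  [0, 0, -0.06],
], spin=[0, 0, 0, 0])

```text
time: 30.85
ee_pos: [0.6603, 0.0249, 0.1577]
orientation: [0.736, -0.677, 0.002, -0.002]
wrist_force: [-0.2, -0.1, -1.0]
opening: 0.0202
```

The guard is intact (crop (360,180)). The moment points to the outer finger's knuckle on the tank's right collar, so I'll place the valves further in (|y| ≤ 40 mm).

```bash
python3 - <<'E'
from h import *
w=cl(.044,-.039)
plan([[(*w,.13,-85.2)],[(*w,.092,-85.2)],[(*w,.23,-85.2)],[(.432,-.3806,.23,-63)],[(.432,-.3806,.03,-63)],[(.432,-.3806,.23,-63)],[(*cl(.044,.04),.23,-85.2)]])
E
```

```text
t 30.85 at [0.6603 0.0249 0.1577] ang -85.2 q [ 0.736  -0.677   0.0021 -0.002 ] open 0.0202 F [-0.2 -0.1 -1. ]
   [-0.017, -0.004, 0.028] spin -0.0 dist 0.033
 --
   [0.0, -0.0, 0.038] spin 0.0 dist 0.038
 --
   [0.0, -0.0, -0.138] spin 0.0 dist 0.138
 --
   [0.402, 0.265, -0.0] spin -22.2 dist 0.482
 --
   [0.0, -0.0, 0.2] spin 0.0 dist 0.200
 --
   [0.0, -0.0, -0.2] spin 0.0 dist 0.200
 --
   [-0.345, -0.427, -0.0] spin 22.2 dist 0.549
 --
```

Call:
servo_tool([
  [-0.01, -0.003, 0],
  [-0.017, -0.005, 0.02],
  [-0.017, -0.005, 0.028],
  [-0.017, -0.005, 0.045],
  [-0.017, -0.005, 0.058],
  [-0.017, -0.005, 0.064],
  [-0.017, -0.005, 0.064],
], spin=[0, 0, 0, 0, 0, 0, 0])

```text
time: 31.72
ee_pos: [0.6616, 0.0427, 0.0899]
orientation: [0.736, -0.677, -0.0, 0.0]
wrist_force: [0.0, 0.9, -0.7]
opening: 0.0204
```

No contact this time, so I release the first valve and fetch the second.

Call:
servo_tool([
  [0, 0, 0],
  [0, 0, 0],
  [0, 0, -0.03],
  [0, 0, -0.08],
  [0, 0, -0.138],
  [0, 0, -0.138],
  [0, 0, -0.138],
  [0, 0, -0.138],
], spin=[0, 0, 0, 0, 0, 0, 0, 0], hand=0.34)

```text
time: 32.72
ee_pos: [0.661, 0.0433, 0.2269]
orientation: [0.736, -0.677, -0.001, 0.001]
wrist_force: [0.1, -0.1, -0.1]
opening: 0.0291
```

Call:
servo_tool([
  [0.402, 0.265, 0],
  [0.402, 0.265, 0],
  [0.402, 0.265, 0],
  [0.402, 0.265, 0],
  [0.402, 0.265, 0],
  [0.402, 0.265, 0],
  [0.402, 0.265, 0],
  [0.402, 0.265, 0],
], spin=[-22.2, -22.2, -22.2, -22.2, -22.2, -22.2, -22.2, -22.2], hand=0.5)

```text
time: 33.72
ee_pos: [0.429, -0.382, 0.2275]
orientation: [0.852, -0.524, -0.001, 0.0]
wrist_force: [0.6, -0.2, -0.6]
opening: 0.0427
```

Call:
servo_tool([
  [0, 0, 0],
  [0, 0, 0],
], spin=[0, 0])

```text
time: 33.98
ee_pos: [0.4316, -0.3789, 0.2273]
orientation: [0.853, -0.522, -0.001, -0.0]
wrist_force: [-0.2, 0.1, -0.5]
opening: 0.0426
```

```bash
python3 - <<'E'
from h import *
c=snap('top');s=snap('side');parts(c,box=(.36,.66,-.45,-.2))
print('side');parts(s,box=(.36,.66,-.45,-.2))
a=cv2.resize(c['pixels'][175:260,210:360],(600,340),interpolation=cv2.INTER_CUBIC)
b=cv2.resize(c['pixels'][205:335,390:530],(280,260),interpolation=cv2.INTER_CUBIC)
b2=cv2.resize(s['pixels'][160:260,320:440],(312,260),interpolation=cv2.INTER_CUBIC)
cv2.imwrite('pics/bk2.png',np.vstack([a,np.pad(np.hstack([b,b2]),((0,0),(0,8),(0,0)))])[:,:,::-1])
plan([[(.432,-.3806,.03,-63)],[(.432,-.3806,.23,-63)],[(*cl(.044,.04),.23,-85.2)]])
E
```

```text
side
[397.2 204.7] n 44 zt 0.0289 cen [ 0.4278 -0.3726] cloudmed [ 0.429  -0.3777  0.024 ] pcaang 103.1 sd [0.006 0.011] rect [array([ 0.4286, -0.3736]), array([0.0196, 0.0385]), np.float64(17.3105)]
t 34.08 at [ 0.4324 -0.3782  0.2276] ang -62.8 q [ 8.534e-01 -5.213e-01 -6.000e-04 -3.000e-04] open 0.0427 F [ 0.8  0.3 -0.6]
   [0.002, 0.001, 0.198] spin 0.2 dist 0.198
 --
   [0.0, -0.0, -0.2] spin 0.0 dist 0.200
 --
   [-0.345, -0.427, -0.0] spin 22.2 dist 0.549
 --
```

View pics/bk2.png

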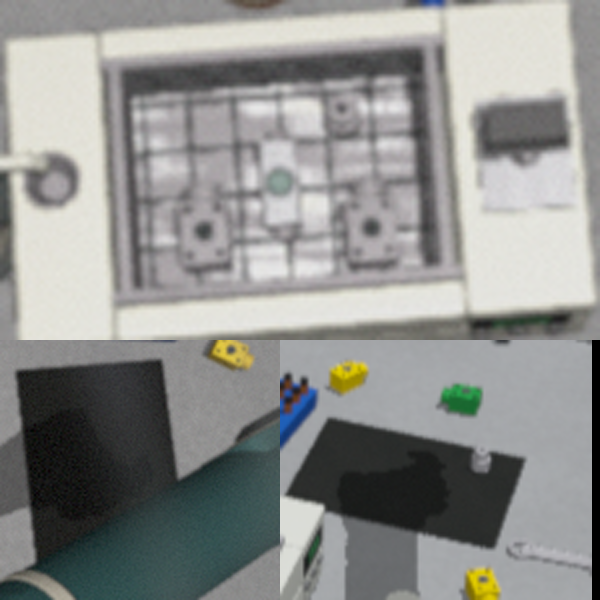

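The basket holds both heads, the cell and one upright valve (crop (342,112)). The last valve is unmoved on the mat.

Call:
servo_tool([
  [0.002, 0.001, 0.06],
  [0.002, 0.001, 0.12],
  [0.002, 0.001, 0.17],
  [0.002, 0.001, 0.197],
  [0.002, 0.001, 0.197],
  [0.002, 0.001, 0.197],
], spin=[0, 0, 0, 0, 0, 0])

```text
time: 34.83
ee_pos: [0.4325, -0.382, 0.0323]
orientation: [0.853, -0.522, 0.001, 0.0]
wrist_force: [0.2, -0.0, 0.2]
opening: 0.0429
```

Call:
servo_tool([
  [0, 0, 0],
  [0, 0, 0],
  [0, 0, 0],
  [0, 0, 0],
], spin=[0, 0, 0, 0], hand=0)

```text
time: 35.33
ee_pos: [0.4326, -0.3824, 0.0331]
orientation: [0.853, -0.522, 0.001, -0.0]
wrist_force: [-0.0, 0.1, 5.9]
opening: 0.0208
```

Call:
servo_tool([
  [0, 0, -0.02],
  [0, 0, -0.07],
  [0, 0, -0.13],
  [0, 0, -0.19],
  [0, 0, -0.2],
  [0, 0, -0.2],
  [0, 0, -0.2],
], spin=[0, 0, 0, 0, 0, 0, 0])

```text
time: 36.2
ee_pos: [0.4308, -0.381, 0.23]
orientation: [0.853, -0.522, -0.001, -0.0]
wrist_force: [-0.1, 0.3, -1.7]
opening: 0.0208
```

Call:
servo_tool([
  [-0.345, -0.427, 0],
  [-0.345, -0.427, 0],
  [-0.345, -0.427, 0],
  [-0.345, -0.427, 0],
  [-0.345, -0.427, 0],
  [-0.345, -0.427, 0],
  [-0.345, -0.427, 0],
  [-0.345, -0.427, 0],
], spin=[22.2, 22.2, 22.2, 22.2, 22.2, 22.2, 22.2, 22.2])

```text
time: 37.2
ee_pos: [0.6349, 0.0761, 0.2294]
orientation: [0.736, -0.677, -0.001, 0.001]
wrist_force: [0.9, -0.6, 0.3]
opening: 0.0206
```

Call:
servo_tool([
  [-0.345, -0.427, 0],
  [0, 0, 0],
  [0, 0, 0],
], spin=[0, 0, 0])

```text
time: 37.58
ee_pos: [0.631, 0.0691, 0.2274]
orientation: [0.734, -0.679, -0.002, 0.005]
wrist_force: [0.4, -0.1, 0.1]
opening: 0.0207
```

My last call had a stray first row. It was a small harmless excursion high above the bench, and I'm re-measuring now.

Call:
servo_tool([
  [0, 0, 0],
  [0, 0, 0],
], spin=[0, 0])

```text
time: 37.83
ee_pos: [0.6352, 0.0747, 0.2309]
orientation: [0.736, -0.677, -0.0, -0.0]
wrist_force: [0.5, -0.3, 0.1]
opening: 0.0205
```

```bash
python3 - <<'E'
from h import *
w=cl(.044,.04)
plan([[(*w,.092,-85.2)],[(*w,.23,-85.2)],[(.5,.2,.26,-40)],[(.3735,.241,.2,0)],[(.3735,.241,.052,0)]])
E
```

```text
t 37.83 at [0.6352 0.0747 0.2309] ang -85.2 q [ 7.364e-01 -6.766e-01 -3.000e-04 -0.000e+00] open 0.0205 F [ 0.5 -0.3  0.1]
   [-0.044, -0.025, 0.139] spin 0.0 dist 0.148
 --
   [0.0, -0.0, -0.138] spin 0.0 dist 0.138
 --
   [-0.092, 0.149, -0.03] spin -45.2 dist 0.177
 --
   [-0.123, 0.05, 0.06] spin -40.0 dist 0.146
 --
   [0.0, 0.0, 0.148] spin 0.0 dist 0.148
 --
```

Call:
servo_tool([
  [-0.044, -0.025, 0],
  [-0.044, -0.025, 0],
  [-0.044, -0.025, 0.03],
  [-0.044, -0.025, 0.08],
  [-0.044, -0.025, 0.115],
  [-0.044, -0.025, 0.132],
  [-0.044, -0.025, 0.139],
  [-0.044, -0.025, 0.139],
], spin=[0, 0, 0, 0, 0, 0, 0, 0])

```text
time: 38.83
ee_pos: [0.6569, 0.1201, 0.0931]
orientation: [0.736, -0.677, 0.0, -0.0]
wrist_force: [-0.3, 0.1, -0.0]
opening: 0.0208
```

Call:
servo_tool([
  [0, 0, 0],
  [0, 0, 0],
  [0, 0, -0.03],
  [0, 0, -0.08],
  [0, 0, -0.138],
  [0, 0, -0.138],
  [0, 0, -0.138],
  [0, 0, -0.138],
], spin=[0, 0, 0, 0, 0, 0, 0, 0], hand=0.34)

```text
time: 39.83
ee_pos: [0.6555, 0.1204, 0.229]
orientation: [0.736, -0.677, -0.001, 0.001]
wrist_force: [-0.0, 0.3, -0.5]
opening: 0.0291
```

Call:
servo_tool([
  [-0.092, 0.149, -0.03],
  [-0.092, 0.149, -0.03],
  [-0.092, 0.149, -0.03],
  [-0.092, 0.149, -0.03],
  [-0.092, 0.149, -0.03],
  [-0.092, 0.149, -0.03],
], spin=[-45.2, -45.2, -45.2, -45.2, -45.2, -45.2], hand=0.5)

```text
time: 40.58
ee_pos: [0.5004, 0.1985, 0.2598]
orientation: [0.939, -0.344, -0.0, 0.001]
wrist_force: [-0.8, -1.0, -0.3]
opening: 0.0426
```

Call:
servo_tool([
  [-0.123, 0.05, 0.06],
  [-0.123, 0.05, 0.06],
  [-0.123, 0.05, 0.06],
  [-0.123, 0.05, 0.06],
  [-0.123, 0.05, 0.06],
  [-0.123, 0.05, 0.06],
  [-0.123, 0.05, 0.06],
], spin=[-40, -40, -40, -40, -40, -40, -40])

```text
time: 41.45
ee_pos: [0.3742, 0.2397, 0.2002]
orientation: [1.0, -0.001, 0.0, 0.0]
wrist_force: [0.1, 0.9, -0.7]
opening: 0.0428
```

```bash
python3 - <<'E'
from h import *
c=snap('top');s=snap('side')
a=cv2.resize(c['pixels'][175:260,210:360],(600,340),interpolation=cv2.INTER_CUBIC)
b=cv2.resize(c['pixels'][280:365,150:290],(420,255),interpolation=cv2.INTER_CUBIC)
cv2.imwrite('pics/bk3.png',np.vstack([a,np.pad(b,((0,0),(0,180),(0,0)))])[:,:,::-1])
p=cloud(c);hs=cv2.cvtColor(c['pixels'],cv2.COLOR_RGB2HSV)
parts(c,box=(.36,.66,-.45,-.2))
a_=np.radians(CA);R=np.array([[np.cos(a_),np.sin(a_)],[-np.sin(a_),np.cos(a_)]])
q=(p[...,:2]-CO)@R.T*1000
z=p[...,2];ins=(abs(q[...,0])<58)&(abs(q[...,1])<85);print('max z in basket',np.percentile(z[ins],99.5))
# collar outline: deck-level white vs grey collar -> use points with z in .1165-.128
for lab,zz in (('side',cloud(s)),):
    m=(hs[...,2]<60)&(p[...,0]>.3)&(p[...,0]<.45)&(p[...,1]>.12)&(p[...,1]<.36)&(z<.08)&(z>.03)
    if m.sum()>10: v,u=np.nonzero(m);print('handle',m.sum(),[np.round(t,4) for t in cv2.minAreaRect(plane(c,np.c_[u,v],.053)[:,:2].astype(np.float32))])
    P=cloud(s);hs2=cv2.cvtColor(s['pixels'],cv2.COLOR_RGB2HSV)
    m=(hs2[...,2]<60)&(P[...,0]>.3)&(P[...,0]<.45)&(P[...,1]>.12)&(P[...,1]<.36)&(P[...,2]<.07)&(P[...,2]>.035)
    v,u=np.nonzero(m);print('handle side',m.sum()); print(P[v,u].mean(0) if len(v) else '')
plan([[(.3735,.241,.052,0)]])
E
```

```text
max z in basket 0.09062301812061017
handle 109 [array([0.375 , 0.2215]), array([0.0118, 0.0615]), np.float64(0.0917)]
handle side 161
[0.37098767 0.24704752 0.0524181 ]
t 41.55 at [0.374  0.2399 0.2003] ang -0.1 q [ 1.e+00 -7.e-04  1.e-04  1.e-04] open 0.0430 F [ 1.3 -0.4 -0.5]
   [-0.0, -0.001, 0.148] spin -0.1 dist 0.148
 --
```

View pics/bk3.png

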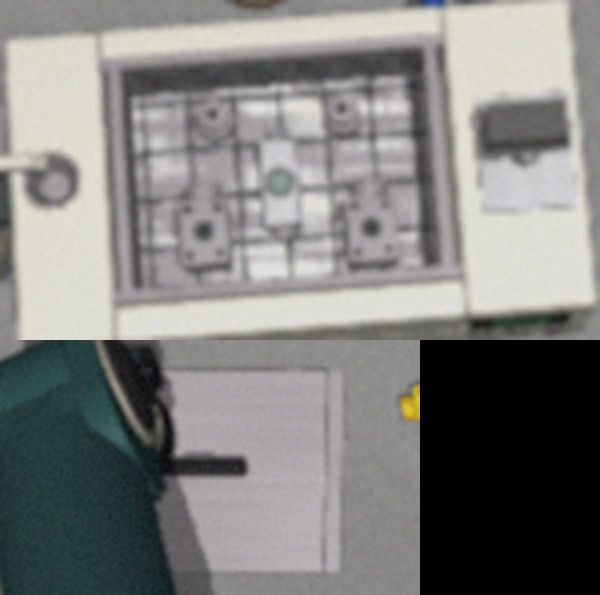

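All five parts are in the basket and the highest point inside is about 91 mm, well below the collar. The lid is on the tray with its handle at crop (205,467). I'll regrip it and compare with the collar outline.

Call:
servo_tool([
  [0, -0.001, 0.06],
  [0, -0.001, 0.11],
  [0, -0.001, 0.14],
  [0, -0.001, 0.147],
  [0, -0.001, 0.147],
  [0, -0.001, 0.147],
], spin=[0, 0, 0, 0, 0, 0])

```text
time: 42.3
ee_pos: [0.3746, 0.2417, 0.0545]
orientation: [1.0, 0.0, 0.001, -0.001]
wrist_force: [-0.3, 0.4, 0.2]
opening: 0.0426
```

Call:
servo_tool([
  [0, 0, 0],
  [0, 0, 0],
  [0, 0, 0],
  [0, 0, 0],
], spin=[0, 0, 0, 0], hand=0)

```text
time: 42.8
ee_pos: [0.374, 0.2417, 0.0542]
orientation: [1.0, 0.0, 0.0, -0.001]
wrist_force: [-1.9, -0.5, 8.0]
opening: 0.013
```

Call:
servo_tool([
  [0, 0, -0.01],
  [0, 0, -0.04],
  [0, 0, -0.09],
  [0, 0, -0.15],
  [0, 0, -0.21],
  [0, 0, -0.21],
  [0, 0, -0.21],
], spin=[0, 0, 0, 0, 0, 0, 0])

```text
time: 43.68
ee_pos: [0.3728, 0.2408, 0.2628]
orientation: [1.0, 0.0, -0.001, -0.0]
wrist_force: [0.2, -0.6, -3.3]
opening: 0.0125
```

```bash
python3 - <<'E'
from h import *
c=load('top')
S=lambda l:np.array(l)/4+[210,175]-.375
k=plane(c,S([(106,58),(441,37),(461,282),(117,305)]),.122)
print(k.round(4).tolist(),'cen',k.mean(0).round(4))
plan([[(.6145,.0772,.264,4.8)],[(.6145,.0772,.175,4.8)],[(.6145,.0772,.160,4.8)]])
E
```

```text
[[0.6813, 0.1789, 0.122], [0.6953, -0.0189, 0.122], [0.5474, -0.0309, 0.122], [0.5331, 0.1683, 0.122]] cen [0.6143 0.0743 0.122 ]
t 43.67 at [0.3728 0.2408 0.2628] ang 0.0 q [ 1.e+00  3.e-04 -7.e-04 -1.e-04] open 0.0125 F [ 0.2 -0.6 -3.3]
   [0.242, 0.164, -0.001] spin -4.8 dist 0.292
 --
   [0.0, 0.0, 0.089] spin 0.0 dist 0.089
 --
   [0.0, 0.0, 0.015] spin 0.0 dist 0.015
 --
```

Call:
servo_tool([
  [0.045, 0.03, 0],
  [0.095, 0.065, 0],
  [0.145, 0.1, 0],
  [0.195, 0.132, 0],
  [0.23, 0.155, 0],
  [0.242, 0.164, 0],
  [0.242, 0.164, 0],
  [0.242, 0.164, 0],
], spin=[-1, -2, -3, -4, -4.8, -4.8, -4.8, -4.8])

```text
time: 44.68
ee_pos: [0.6144, 0.0784, 0.2622]
orientation: [0.999, 0.043, -0.001, -0.0]
wrist_force: [0.2, 0.2, -3.1]
opening: 0.0126
```

Call:
servo_tool([
  [0, 0, 0.03],
  [0, 0, 0.06],
  [0, 0, 0.075],
  [0, 0, 0.08],
  [0, 0, 0.08],
  [0, 0, 0.08],
], spin=[0, 0, 0, 0, 0, 0])

```text
time: 45.42
ee_pos: [0.6164, 0.0772, 0.1844]
orientation: [0.999, 0.042, 0.001, -0.0]
wrist_force: [-0.1, 0.1, -2.8]
opening: 0.0126
```

```bash
python3 - <<'E'
from h import *
plan([[(.6145,.0775,.172,4.8)],[(.6145,.0775,.163,4.8)]])
E
```

```text
t 45.42 at [0.6164 0.0772 0.1844] ang 4.8 q [ 9.991e-01  4.200e-02  9.000e-04 -2.000e-04] open 0.0126 F [-0.1  0.1 -2.8]
   [-0.002, -0.0, 0.012] spin 0.0 dist 0.013
 --
   [0.0, 0.0, 0.009] spin 0.0 dist 0.009
 --
```

Call:
servo_tool([
  [-0.001, 0, 0.006],
  [-0.001, 0, 0.011],
  [-0.001, 0, 0.014],
  [-0.001, 0, 0.016],
  [-0.001, 0, 0.016],
], spin=[0, 0, 0, 0, 0])

```text
time: 46.05
ee_pos: [0.6147, 0.0769, 0.1671]
orientation: [0.999, 0.042, -0.0, 0.0]
wrist_force: [0.9, -0.9, -2.4]
opening: 0.0125
```

Call:
servo_tool([
  [0, 0, 0.002],
  [0, 0, 0.004],
  [0, 0, 0.006],
  [0, 0, 0.006],
], spin=[0, 0, 0, 0])

```text
time: 46.55
ee_pos: [0.6149, 0.0771, 0.1633]
orientation: [0.999, 0.042, 0.0, -0.001]
wrist_force: [-6.6, 0.6, 13.3]
opening: 0.0127
```

Call:
servo_tool([
  [0, 0, 0],
  [0, 0, 0],
  [0, 0, 0],
  [0, 0, -0.03],
  [0, 0, -0.08],
  [0, 0, -0.13],
  [0, 0, -0.13],
], spin=[0, 0, 0, 0, 0, 0, 0], hand=0.5)

```text
time: 47.42
ee_pos: [0.617, 0.0766, 0.2954]
orientation: [0.999, 0.042, 0.004, -0.001]
wrist_force: [-0.2, -0.1, -0.3]
opening: 0.043
```

```bash
python3 - <<'E'
from h import *
plan([[(.6,.278,.29,4.8)],[(.6,.278,.235,4.8)]])
E
```

```text
t 47.42 at [0.617  0.0766 0.2954] ang 4.8 q [ 9.991e-01  4.180e-02  3.800e-03 -7.000e-04] open 0.0430 F [-0.2 -0.1 -0.3]
   [-0.0, -0.202, 0.005] spin -0.0 dist 0.202
 --
   [0.0, 0.0, 0.055] spin 0.0 dist 0.055
 --
```

Call:
servo_tool([
  [0, -0.05, 0],
  [0, -0.11, 0],
  [0, -0.17, 0],
  [0, -0.202, 0],
  [0, -0.202, 0.02],
  [0, -0.202, 0.02],
  [0, -0.202, 0.02],
], spin=[0, 0, 0, 0, 0, 0, 0], hand=0)

```text
time: 48.3
ee_pos: [0.5983, 0.2763, 0.2712]
orientation: [0.999, 0.041, -0.0, 0.0]
wrist_force: [0.9, -0.6, 0.6]
opening: 0.0002
```

```bash
python3 - <<'E'
from h import *
c=snap('top');s=snap('side')
a=cv2.resize(c['pixels'][165:275,170:365],(780,440),interpolation=cv2.INTER_CUBIC)[:,200:]
b=cv2.resize(s['pixels'][190:330,210:350],(440,440),interpolation=cv2.INTER_CUBIC)
o=np.hstack([cv2.resize(a,(360,273)),cv2.resize(b,(440,440))[:273*1]]) if 0 else np.hstack([cv2.resize(a,(360,440)),b])
cv2.imwrite('pics/lid.png',o[:,:,::-1])
for n,k in(('top',c),('side',s)):
    p=cloud(k);a_=np.radians(CA);R=np.array([[np.cos(a_),np.sin(a_)],[-np.sin(a_),np.cos(a_)]])
    q=(p[...,:2]-CO)@R.T*1000;z=p[...,2]
    print(n,[(x,y,round(float(np.median(z[(abs(q[...,0]-x)<8)&(abs(q[...,1]-y)<8)&(z<.15)]))*1000,1)) for x in(-65,65) for y in(-90,90)])
    m=(k['pixels'].max(2)<60)&(abs(q[...,0])<40)&(abs(q[...,1])<60)&(z>.13)&(z<.18);print('handle',m.sum(),q[m].mean(0),q[m].min(0),q[m].max(0))
plan([[(.6,.278,.235,4.8)]])
E
```

```text
top [(-65, -90, 123.6), (-65, 90, 123.7), (65, -90, 124.4), (65, 90, 123.9)]
handle 202 [-1.65284619 -1.84665865] [ -7.47071583 -48.92810114] [ 5.86039716 45.39283455]
side [(-65, -90, 124.8), (-65, 90, 124.1), (65, -90, 124.3), (65, 90, 122.3)]
handle 119 [-4.15059994  5.42669634] [-10.62920221 -48.7085791 ] [ 2.65425266 50.53165236]
t 48.4 at [0.5985 0.2768 0.2719] ang 4.7 q [ 9.992e-01  4.080e-02  4.000e-04 -1.000e-04] open -0.0006 F [-0.   0.1  0.1]
   [0.002, -0.001, 0.037] spin -0.1 dist 0.037
 --
```

View pics/lid.png

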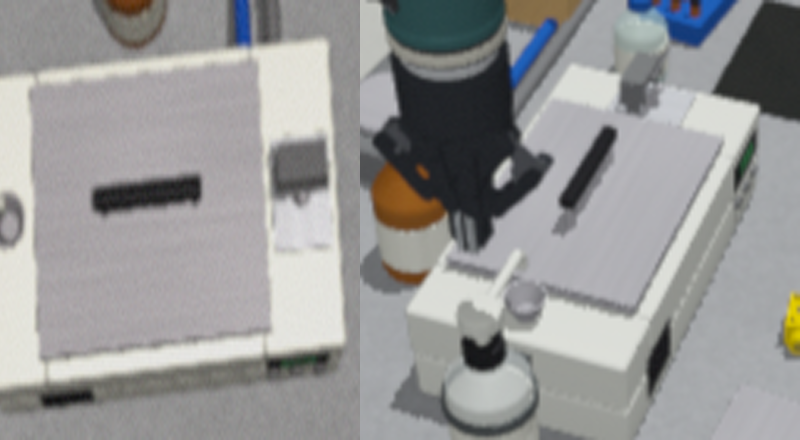

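The lid is level (corner heights 123–124 mm) and centred, the guard is shut and the gripper hovers over the pump. Now I feel for the pump head.

Call:
servo_tool([
  [0.001, -0.001, 0.02],
  [0.001, -0.001, 0.035],
  [0.001, -0.001, 0.043],
  [0.001, -0.001, 0.047],
  [0.001, -0.001, 0.047],
], spin=[0, 0, 0, 0, 0])

```text
time: 49.02
ee_pos: [0.5988, 0.2794, 0.2241]
orientation: [0.999, 0.042, -0.0, 0.0]
wrist_force: [0.4, -1.3, -0.5]
opening: -0.0
```

Call:
servo_tool([
  [0, 0, 0.004],
  [0, 0, 0.008],
  [0, 0, 0.008],
], spin=[0, 0, 0])

```text
time: 49.4
ee_pos: [0.5986, 0.2794, 0.216]
orientation: [0.999, 0.042, -0.0, 0.0]
wrist_force: [-0.0, -0.8, 1.0]
opening: -0.0003
```

Call:
servo_tool([
  [0, 0, 0.004],
  [0, 0, 0.008],
  [0, 0, 0.008],
], spin=[0, 0, 0])

```text
time: 49.78
ee_pos: [0.5989, 0.2795, 0.2085]
orientation: [0.999, 0.042, 0.0, -0.0]
wrist_force: [-0.8, -1.0, 3.7]
opening: 0.0001
```

Call:
servo_tool([
  [0, 0, 0.005],
  [0, 0, 0.009],
  [0, 0, 0.012],
  [0, 0, 0.013],
  [0, 0, 0.013],
], spin=[0, 0, 0, 0, 0])

```text
time: 50.4
ee_pos: [0.5992, 0.2795, 0.1989]
orientation: [0.999, 0.042, 0.0, -0.001]
wrist_force: [-9.1, -1.8, 23.6]
opening: 0.0
```

Fully bottomed (24 N against the 8 N spring). I'll let it rise and repeat twice.

Call:
servo_tool([
  [0, 0, -0.01],
  [0, 0, -0.025],
  [0, 0, -0.025],
  [0, 0, -0.025],
  [0, 0, -0.025],
  [0, 0, -0.025],
], spin=[0, 0, 0, 0, 0, 0])

```text
time: 51.15
ee_pos: [0.5985, 0.2793, 0.2197]
orientation: [0.999, 0.042, -0.0, 0.0]
wrist_force: [-0.1, -0.3, -0.2]
opening: 0.0001
```

Call:
servo_tool([
  [0, 0, 0.01],
  [0, 0, 0.017],
  [0, 0, 0.022],
  [0, 0, 0.024],
  [0, 0, 0.024],
], spin=[0, 0, 0, 0, 0])

```text
time: 51.78
ee_pos: [0.5994, 0.2795, 0.199]
orientation: [0.999, 0.042, 0.0, -0.001]
wrist_force: [-5.3, -2.0, 17.6]
opening: -0.0
```

Call:
servo_tool([
  [0, 0, -0.01],
  [0, 0, -0.025],
  [0, 0, -0.025],
  [0, 0, -0.025],
  [0, 0, -0.025],
  [0, 0, -0.025],
], spin=[0, 0, 0, 0, 0, 0])

```text
time: 52.52
ee_pos: [0.5985, 0.2793, 0.2207]
orientation: [0.999, 0.042, -0.0, 0.0]
wrist_force: [0.1, -0.4, 0.2]
opening: 0.0001
```

Call:
servo_tool([
  [0, 0, 0.01],
  [0, 0, 0.017],
  [0, 0, 0.022],
  [0, 0, 0.025],
  [0, 0, 0.025],
], spin=[0, 0, 0, 0, 0])

```text
time: 53.15
ee_pos: [0.5992, 0.2795, 0.199]
orientation: [0.999, 0.042, 0.0, -0.001]
wrist_force: [-6.0, -1.4, 18.5]
opening: 0.0004
```

Call:
servo_tool([
  [0, 0, -0.01],
  [0, 0, -0.03],
  [0, 0, -0.06],
  [0, 0, -0.08],
  [0, 0, -0.08],
  [0, 0, -0.08],
], spin=[0, 0, 0, 0, 0, 0])

```text
time: 53.9
ee_pos: [0.5981, 0.2794, 0.2752]
orientation: [0.999, 0.042, -0.001, 0.0]
wrist_force: [0.1, 0.3, -0.3]
opening: 0.0002
```

```bash
python3 - <<'E'
from h import *
s=snap('side');c=snap('top')
for k in(s,c):
    p=cloud(k);m=(p[...,2]>.165)&(p[...,2]<.2)&(np.hypot(p[...,0]-.599,p[...,1]-.279)<.014)&(k['pixels'].min(2)>110);print('pump z',m.sum(),np.median(p[m][:,2]) if m.any() else '')
w=cl(-.060,-.145)
plan([[(*cl(-.06,.204),.275,4.8)],[(*w,.25,4.8)],[(*w,.16,4.8)]])
E
```

```text
pump z 82 0.18870824153477783
pump z 97 0.18827455136168703
t 54.0 at [0.5981 0.2793 0.2749] ang 4.8 q [ 9.991e-01  4.200e-02 -1.000e-03  5.000e-04] open -0.0000 F [-0.3  0.3 -0.7]
   [-0.06, -0.001, -0.0] spin 0.0 dist 0.060
 --
   [0.0, 0.349, 0.025] spin 0.0 dist 0.350
 --
   [0.0, 0.0, 0.09] spin 0.0 dist 0.090
 --
```

Three full strokes are done and the head is back up at 188–189 mm. Next I go in front of the guard with the jaws turned across it and shut.

```bash
python3 - <<'E'
from h import *
w=cl(-.060,-.144)
plan([[(*cl(-.06,.03),.27,-40)],[(*w,.22,-85.2)],[(*w,.144,-85.2)]])
E
```

```text
t 54.0 at [0.5981 0.2793 0.2749] ang 4.8 q [ 9.991e-01  4.200e-02 -1.000e-03  5.000e-04] open -0.0000 F [-0.3  0.3 -0.7]
   [-0.06, 0.173, 0.005] spin 44.8 dist 0.183
 --
   [0.123, 0.123, 0.05] spin 45.2 dist 0.181
 --
   [0.0, -0.0, 0.076] spin 0.0 dist 0.076
 --
```

Call:
servo_tool([
  [-0.06, 0.173, 0.005],
  [-0.06, 0.173, 0.005],
  [-0.06, 0.173, 0.005],
  [-0.06, 0.173, 0.005],
  [-0.06, 0.173, 0.005],
  [-0.06, 0.173, 0.005],
], spin=[44.8, 44.8, 44.8, 44.8, 44.8, 44.8])

```text
time: 54.75
ee_pos: [0.5534, 0.103, 0.2708]
orientation: [0.94, -0.34, -0.0, 0.0]
wrist_force: [-0.5, 0.9, 0.1]
opening: 0.0001
```

Call:
servo_tool([
  [0.123, 0.123, 0.05],
  [0.123, 0.123, 0.05],
  [0.123, 0.123, 0.05],
  [0.123, 0.123, 0.05],
  [0.123, 0.123, 0.05],
  [0.123, 0.123, 0.05],
  [0.123, 0.123, 0.05],
], spin=[45.2, 45.2, 45.2, 45.2, 45.2, 45.2, 45.2])

```text
time: 55.62
ee_pos: [0.5689, -0.07, 0.2213]
orientation: [0.738, -0.675, -0.0, -0.0]
wrist_force: [-0.5, -1.1, -1.1]
opening: 0.0003
```

Call:
servo_tool([
  [0, 0, 0.03],
  [0, 0, 0.06],
  [0, 0, 0.073],
  [0, 0, 0.076],
  [0, 0, 0.076],
  [0, 0, 0.076],
], spin=[0, 0, 0, 0, 0, 0])

```text
time: 56.38
ee_pos: [0.5692, -0.0714, 0.1462]
orientation: [0.736, -0.677, 0.001, -0.001]
wrist_force: [0.7, 1.3, -0.9]
opening: -0.0003
```

```bash
python3 - <<'E'
from h import *
plan([[(*cl(-.025,-.144),.143,-85.2)],[(*cl(0,-.144),.143,-85.2)]])
c=snap('top');s=snap('side')
a=cv2.resize(c['pixels'][185:260,310:380],(373,400),interpolation=cv2.INTER_CUBIC)
b=cv2.resize(s['pixels'][170:270,265:365],(400,400),interpolation=cv2.INTER_CUBIC)
cv2.imwrite('pics/gd.png',np.hstack([a,b])[:,:,::-1])
E
```

```text
t 56.38 at [ 0.5692 -0.0714  0.1462] ang -85.2 q [ 7.363e-01 -6.767e-01  6.000e-04 -6.000e-04] open -0.0003 F [ 0.7  1.3 -0.9]
   [-0.0, -0.033, 0.003] spin 0.0 dist 0.034
 --
   [-0.0, -0.025, -0.0] spin 0.0 dist 0.025
 --
```

View pics/gd.png

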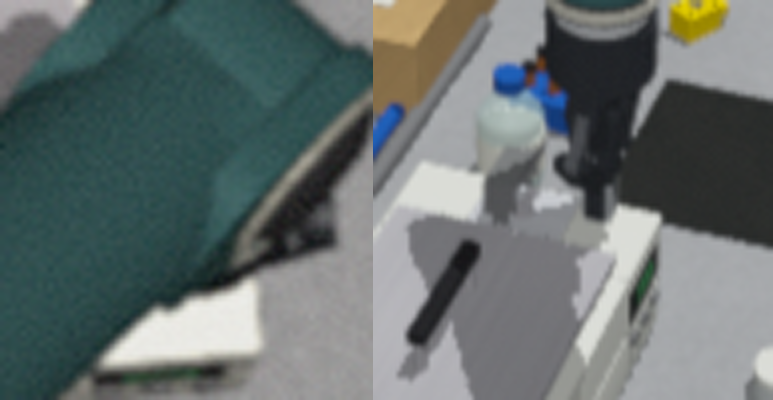

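The fingertip stands in front of the guard (side crop: finger (600,200), guard (510,180)), over the deck. I push slowly.

Call:
servo_tool([
  [0, -0.01, 0.002],
  [0, -0.02, 0.002],
  [0, -0.03, 0.002],
  [0, -0.037, 0.002],
  [0, -0.042, 0.002],
  [0, -0.042, 0.002],
], spin=[0, 0, 0, 0, 0, 0])

```text
time: 57.22
ee_pos: [0.6108, -0.0679, 0.1432]
orientation: [0.736, -0.677, 0.0, 0.0]
wrist_force: [-0.1, -0.1, -0.0]
opening: 0.0003
```

Call:
servo_tool([
  [0, -0.004, 0],
  [0, -0.008, 0],
  [0, -0.008, 0],
], spin=[0, 0, 0])

```text
time: 57.6
ee_pos: [0.6185, -0.0671, 0.1433]
orientation: [0.736, -0.677, -0.0, 0.0]
wrist_force: [-1.3, 0.4, 1.6]
opening: 0.0
```

Call:
servo_tool([
  [0, -0.004, 0],
  [0, -0.007, 0],
  [0, -0.007, 0],
], spin=[0, 0, 0])

```text
time: 57.98
ee_pos: [0.6201, -0.0675, 0.1426]
orientation: [0.736, -0.677, -0.005, 0.003]
wrist_force: [-18.9, 0.5, 10.5]
opening: -0.0001
```

```bash
python3 - <<'E'
from h import *
plan([[(*cl(0,-.144),.143,-85.2)]])
s=snap('side');p=cloud(s);a_=np.radians(CA);R=np.array([[np.cos(a_),np.sin(a_)],[-np.sin(a_),np.cos(a_)]])
q=(p[...,:2]-CO)@R.T*1000;z=p[...,2]*1000
hs=cv2.cvtColor(s['pixels'],cv2.COLOR_RGB2HSV)
m=(q[...,0]>-30)&(q[...,0]<100)&(abs(q[...,1]+145)<30)&(z>125)&(z<200)&(hs[...,2]>70)&(hs[...,1]<60)
print(m.sum(),np.percentile(q[m],[2,50,98],axis=0).round(),np.percentile(z[m],[2,50,98]).round())
E
```

```text
t 57.98 at [ 0.6201 -0.0675  0.1426] ang -85.3 q [ 0.7355 -0.6775 -0.0051  0.0033] open -0.0001 F [-18.9   0.5  10.5]
   [-0.001, -0.007, -0.0] spin -0.1 dist 0.008
 --
146 [[ -21. -154.]
 [   9. -126.]
 [  29. -116.]] [126. 142. 168.]
```

The push stopped at 19 N. The force direction (back and up, about 29°) fits a lever lying over at its "on" stop. I draw back and check.

Call:
servo_tool([
  [0, 0.007, 0],
  [0, 0.02, 0],
  [0, 0.04, 0],
  [0, 0.065, 0],
  [0, 0.085, 0],
  [0, 0.085, 0],
], spin=[0, 0, 0, 0, 0, 0])

```text
time: 58.78
ee_pos: [0.5402, -0.0734, 0.1435]
orientation: [0.736, -0.677, -0.0, -0.001]
wrist_force: [1.2, -0.5, 0.1]
opening: -0.0002
```

Call:
servo_tool([
  [0, 0, -0.06],
  [0, 0, -0.11],
  [0, 0.06, -0.11],
  [-0.06, 0.1, -0.11],
  [-0.12, 0.12, -0.11],
  [-0.18, 0.12, -0.11],
  [-0.22, 0.12, -0.11],
  [-0.22, 0.12, -0.11],
], spin=[0, 0, 0, 0, 0, 0, 0, 0])

```text
time: 59.78
ee_pos: [0.4029, 0.1407, 0.2539]
orientation: [0.739, -0.673, 0.001, -0.001]
wrist_force: [0.3, -1.1, 0.2]
opening: 0.0001
```

Call:
servo_tool([
  [-0.06, 0, 0],
  [-0.1, 0, 0],
  [-0.1, 0, 0],
  [-0.1, 0, 0],
], spin=[0, 0, 0, 0])

```text
time: 60.28
ee_pos: [0.3952, 0.2341, 0.2535]
orientation: [0.736, -0.677, 0.001, -0.0]
wrist_force: [0.8, 0.4, 0.2]
opening: 0.0004
```

```bash
python3 - <<'E'
from h import *
c0=cv2.imread('pics/top2.png')[:,:,::-1]
c=snap('top','topend.png');s=snap('side','sideend.png')
g=lambda im,r,sz:cv2.resize(np.ascontiguousarray(im[r[0]:r[1],r[2]:r[3]]),sz,interpolation=cv2.INTER_CUBIC)
r=(190,245,320,365)
s0=cv2.imread('pics/side0.png')[:,:,::-1];rs=(200,250,275,345)
row1=np.hstack([g(c0,r,(245,300)),g(c['pixels'],r,(245,300)),g(s['pixels'],(150,300,200,355),(310,300))])
row2=np.hstack([g(s0,rs,(400,286)),g(s['pixels'],rs,(400,286))])
cv2.imwrite('pics/end.png',np.vstack([row1,row2])[:,:,::-1])
p=cloud(s);P=cloud(c);a_=np.radians(CA);R=np.array([[np.cos(a_),np.sin(a_)],[-np.sin(a_),np.cos(a_)]])
for n,k in(('top',P),('side',p)):
    q=(k[...,:2]-CO)@R.T*1000;z=k[...,2]*1000
    m=(abs(q[...,0]-10)<40)&(abs(q[...,1]+145)<28)&(z>125)&(z<200)
    print(n,m.sum(),'x',q[m][:,0].min(),q[m][:,0].max(),'z',np.percentile(z[m],[50,98]))
plan([])
E
```

```text
top 280 x -12.892256228469195 23.28274301950541 z [151.7727694  165.21864254]
side 168 x -15.257492443898247 20.957144878458422 z [150.25829372 164.51537481]
t 60.38 at [0.395  0.2338 0.2535] ang -85.3 q [ 7.352e-01 -6.778e-01 -0.000e+00 -3.000e-04] open -0.0004 F [ 0.  -0.2 -0.7]
```

View pics/end.png

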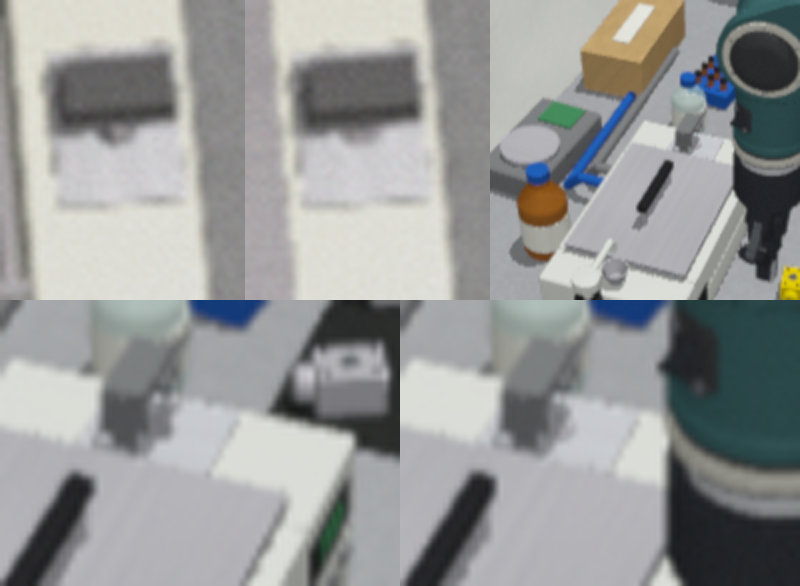

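The guard is shut as before (lip 165 mm high, x −13 mm). The lever tip that showed in front of it at the start (crop (118,132)) is now gone under the guard, so the toggle is over. The lid is in place and the gripper touches nothing, so I hand in.

```bash
python3 -c "
from h import *
print(env.finish_job())"
```

```text
the job is handed in; nothing more can be done
None
```

The job is done and handed in at about 60 s. All five dirty parts (two heads, two valves, the cell) are in the basket, and the lid is back on. The detergent pump got three full strokes, and the toggle went on last.

**What the last checks showed**
- **Parts:** the picture just before closing shows all five in the basket, nothing higher than about 91 mm, and the mat empty.
- **Lid:** all four corners read 122–125 mm, with the handle within about 2 mm of centre in the top view. The side view read about 5 mm off, which is within its usual error.
- **Pump:** each stroke bottomed out at 18–24 N, and the head was back up at 188–189 mm afterwards.
- **Guard and toggle:** the guard is shut, its front and top edge matching the given shut position. The toggle push ended against a hard stop at 19 N, and the lever tip no longer shows in front of the guard. The toggle angle itself I could only judge from these two signs.

**What went less well**
- While I placed a head and then a valve, the gripper pressed on the tank's right collar, with up to about 43 N total at the wrist (36 N of it vertical). The finger knuckle most likely took the load. If it was the gripper's body, that is slightly over the 40 N limit. I lifted off, placed the valve further in, and saw no damage.
- One stray row in a move sent the arm on a short detour high above the bench. It touched nothing.
- I did not measure the bystander objects again at the end. I never reached for any of them, and none looked moved in the pictures.

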